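# Chock the drain board, lay out the rinsed vials and tip their caps into the tub

## Robot

A 7-joint arm with a two-finger parallel gripper is mounted at the origin on the work surface. World frame = base frame: x ahead of the robot, y to its left, z up, the work surface at z = 0. Lengths are in m, angles in rad, forces in N, time in s.
With the tool pointing down it reaches from about 0.425 to 0.925 m from the base axis. Payload 6.8 kg.
Tool frame: the origin (TCP) lies at the very end of the fingers, on their centre line; the grasp point (between the pads) lies 19 mm behind it; y points along the fingers, x is the direction in which the jaws open and shut, and the axes are right-handed (so a half turn about y gives the same grasp; the last joint's range is limited). The gripper opens to 85 mm and grips with 20 to 120 N. Pads are 22 mm wide; open, the fingers measure 114 mm over their backs; the gripper's body (76 mm by 85 mm) begins 54 mm behind the grasp point. The pads swing forward as they close: fully open they stand 13 mm farther back than shut.
Start: joints at [1.052, 0.477, 0.022, 1.555, -0.011, 1.109, -0.083], TCP at [0.27, -0.619, 0.231] pointing down, gripper open.
Joint ranges: [-2.96, 2.96], [-0.34, 2.1], [-1.41, 1.46], [0.24, 2.44], [-1.37, 4.51], [0.17, 1.92], [-2.96, 2.96]. Speed limits (rad/s): [2.39, 2.39, 3.14, 3.14, 3.14, 3.14, 3.14].

## Interface

Orientations are given as a rotation vector (axis times angle).
In Python, from bench import r, imaging gives the robot as it stands.
- The arm moves only by the shell command python3 -m jog 'ROWS' [FORCE]. ROWS is text: rows parted by semicolons, each of 7 numbers parted by spaces: the turn, a rotation vector about the tool's x, y, z in degrees, then the shift along the tool's x, y, z in mm, then the opening, from 0 (shut) to 1 (fully open). A call has exactly 5 rows; each row shifts and turns the commanded pose from where the row before left it, along the tool's axes as they then stand; what a row does not reach is not made up. A row lasts 1/12 s, in which the tool goes at most 41.7 mm and 7.16 degrees, less where a joint would pass 70% of its speed; a pose out of reach is approached as far as the arm can. A call with a gripper value outside its range is refused whole. The fingers move at their own pace and stop on an object; FORCE is the grip in N (left out, the last holds). Time passes only in rows, so rows that do not move let the fingers close, or fill a call up. It gives the time, the measured TCP pose, the force and the opening at its end, in the units of the state.
- r.get_obs(): the state, without advancing time (a new reading comes with each control period).
- imaging.grab_frame(name): name is "scene" or "top" or "wrist"; returns a dict with "color" (400x640x3 uint8, red, green, blue), "z_map" (400x640 float32, m along the optical axis (not along the pixel's ray), 0 where there is no reading), "fx", "fy", "cx", "cy" (pixels), "world_to_cam" (4x4, takes a point from world to camera coordinates); the wrist camera has in their place "hand_eye" (4x4, takes a point from camera to tool coordinates, whose origin is the TCP and whose axes are the tool frame's). Camera axes: x right, y up, looking along -z (the intrinsics and any distortion apply to the point x, -y, -z); pixel columns grow to the right and rows downward; lengths in m; the calibration is good to about 2 mm. A picture is of the moment at which its call begins: read the wrist's pose just before it.
- r.hand_in(): hands the job in, once; it reports no verdict.
The state is a dict: "clock": time; "joints": joint angles; "qvel": joint speeds; "tau": joint torques, N m; "tcp_pos": TCP position; "orientation": TCP orientation; "contact_force": force on the tool from outside, world axes, zero at the start; "moment": the same for the moment, N m; "grip_width": finger opening in m.
Only numpy, scipy, OpenCV 4.12 (cv2) and the standard library are available. Lean on these libraries where they do the work, as an engineer would, in place of code of your own. Each camera call takes 0.05 s, during which the arm holds its last target.

## Task

Set the rinsed sample vials out to drain: first stand the rubber chock squarely across the sloping drain board, just below its middle, then lay every vial from the slotted rack crosswise on the board in a row uphill of the chock, so that none rolls away when let go. Once they lie there safely, take the cap tray by its handle, tip the loose caps off its open end into the tub, and stand the empty tray level on the bench again; disturb nothing else.

Things in the scene. Friction and masses are not known exactly. Their poses are not given: they have to be found in the camera images.
- deck: Sloping white drain board, fixed, 154 mm clear width between side kerbs 10 mm high. Origin: centre of its upper surface; x points uphill (8 deg = 0.14 rad), y across, z square to it. Surface from x = -130 to +125 mm; below -130 mm a catch gutter 65 mm wide, floor 18 mm lower, with an end lip: a vial there is not on the board. Vials roll freely down it; the chock does not slide.
- chock: Black rubber chock, loose, 250 g: base 40 mm (x) x 120 mm (y) x 18 mm high, with a grip block 20 mm (x) x 50 mm (y) rising from 18 to 46 mm. Symmetric fore and aft. Origin: centre of its underside; z up. In use its y lies along the board's y.
- chock_grip (a point): Centre of the chock's grip block, 32 mm above its underside.
- rack: Fixed steel slotted rack on the bench: bar 30 mm (x) x 198 mm (y), floor of the slots 20 mm above the bench, five slots 30 mm wide at y = -76, -38, 0, +38, +76 mm, between walls 14 mm high. Origin: centre of its underside. A vial lies along x in its slot, both ends overhanging the bar by 11 mm.
- vial1_mid (a point): Centre (middle of length, on the axis) of an amber glass vial, loose, 30 g, 52 mm long: body 27 mm diameter, for 40 mm, then an open neck 20 mm diameter, 12 mm long. Its x axis is the vial's axis, towards the neck. Starts lying in a rack slot, centre 33.5 mm above the bench; three or four vials are present. Can be gripped end to end (52 mm).
- vial2_mid (a point): Centre (middle of length, on the axis) of an amber glass vial, loose, 30 g, 52 mm long: body 27 mm diameter, for 40 mm, then an open neck 20 mm diameter, 12 mm long. Its x axis is the vial's axis, towards the neck. Starts lying in a rack slot, centre 33.5 mm above the bench; three or four vials are present. Can be gripped end to end (52 mm).
- vial3_mid (a point): Centre (middle of length, on the axis) of an amber glass vial, loose, 30 g, 52 mm long: body 27 mm diameter, for 40 mm, then an open neck 20 mm diameter, 12 mm long. Its x axis is the vial's axis, towards the neck. Starts lying in a rack slot, centre 33.5 mm above the bench; three or four vials are present. Can be gripped end to end (52 mm).
- vial4_mid (a point): Centre (middle of length, on the axis) of an amber glass vial, loose, 30 g, 52 mm long: body 27 mm diameter, for 40 mm, then an open neck 20 mm diameter, 12 mm long. Its x axis is the vial's axis, towards the neck. Starts lying in a rack slot, centre 33.5 mm above the bench; three or four vials are present. Can be gripped end to end (52 mm).
- vial5_mid (a point): Centre (middle of length, on the axis) of an amber glass vial, loose, 30 g, 52 mm long: body 27 mm diameter, for 40 mm, then an open neck 20 mm diameter, 12 mm long. Its x axis is the vial's axis, towards the neck. Starts lying in a rack slot, centre 33.5 mm above the bench; three or four vials are present. Can be gripped end to end (52 mm).
- tray: Aluminium cap tray, loose, 250 g, 140 mm (x) x 80 mm (y), floor 4 mm thick, walls 24 mm high on three sides; the end at +x (70 mm from the origin) is open with no lip. Origin: centre of its underside; z up. A black handle bar, 12 mm thick (x) x 88 mm (y) x 16 mm high, bridges the tray across its middle.
- tray_grip (a point): Centre of the tray's handle bar, 64 mm above the tray's underside.
- tray_nose (a point): Middle of the floor's edge at the tray's open end.
- cap1_mid (a point): Centre of a white plastic screw cap, loose, 12 g, disc 24 mm diameter, 16 mm high; starts lying on the tray; three to five are present. Caps slide off the smooth tray once it is tilted 25 deg or so.
- cap2_mid (a point): Centre of a white plastic screw cap, loose, 12 g, disc 24 mm diameter, 16 mm high; starts lying on the tray; three to five are present. Caps slide off the smooth tray once it is tilted 25 deg or so.
- cap3_mid (a point): Centre of a white plastic screw cap, loose, 12 g, disc 24 mm diameter, 16 mm high; starts lying on the tray; three to five are present. Caps slide off the smooth tray once it is tilted 25 deg or so.
- cap4_mid (a point): Centre of a white plastic screw cap, loose, 12 g, disc 24 mm diameter, 16 mm high; starts lying on the tray; three to five are present. Caps slide off the smooth tray once it is tilted 25 deg or so.
- cap5_mid (a point): Centre of a white plastic screw cap, loose, 12 g, disc 24 mm diameter, 16 mm high; starts lying on the tray; three to five are present. Caps slide off the smooth tray once it is tilted 25 deg or so.
- tub: Grey open tub, loose, 500 g, 110 mm (x) x 150 mm (y) x 70 mm high, walls 4 mm. Origin: centre of its underside.
- flask: Bystander: clear closed bottle, 52 mm diameter, 100 mm high, behind the rack; leave it alone. Origin: centre of its underside.
- tape: Bystander: roll of tape, 68 mm diameter, 18 mm high, near the robot; leave it alone. Origin: centre of its underside.
- jar: Bystander: amber jar with a white lid, fixed, 48 mm diameter, 55 mm high. Origin: centre of its underside.
- beaker: Bystander: clear beaker, fixed, 70 mm diameter, 85 mm high, beyond the rack. Origin: centre of its underside.
- spatula: Bystander: steel spatula, 170 mm long, lying at the right; leave it alone. Origin: centre of its underside.
Not all that is in view belongs to the job. What is shaped like the tray but blue or purple is not meant.

How it is judged:
By the outcome, as a careful person would: the job done as asked, in the order asked, and still so for the second after the job is handed in, with the robot touching nothing.
Of vial1, vial2, vial3, vial4, vial5 only 3 to 4 are there at a start; the rules pass over those that are not, and their reading is None.
Of cap1, cap2, cap3, cap4, cap5 only 3 to 5 are there at a start; the rules pass over those that are not, and their reading is None.
At some moment in a run one of chock, tub may be knocked a few centimetres aside while the robot is not near it.
It also fails if it takes over 210 s, if anything falls off the work surface, if the arm or the gripper's body presses on something with over 40 N, if the wrist force passes 120 N, or if a joint passes its speed limit or range.

## Working session

There is one attempt and no reset: what is moved stays moved. The work goes in short steps, Python scripts to look and compute and a shell command to move; the robot and the scene stay as the last step left them, time stands still between calls to the robot, and variables do not carry over. Pictures are saved under pics/ and viewed, and the job is handed in when it is done.

```bash
ls; mkdir -p pics; python3 - <<'E'
from bench import r, imaging
import cv2,numpy as np
o=r.get_obs(); print(o)
for n in ["scene","top","wrist"]:
    f=imaging.grab_frame(n); cv2.imwrite(f"pics/a_{n}.png",f["color"][:,:,::-1])
    print(n,[f[k] for k in f if k not in("color","z_map")], f.keys())
E
```

```text
pics
{'clock': 0.0, 'joints': array([ 1.05190606,  0.47778624,  0.02232973,  1.55649282, -0.01153327,
        1.10928954, -0.08311747]), 'qvel': array([ 2.25302456e-04,  1.04937144e-03,  3.69248247e-04,  5.54515192e-04,
       -9.92042909e-04, -1.95372065e-03,  8.80965820e-05]), 'tau': array([-1.10477216e-03, -5.96447682e+01,  1.60811450e+00, -2.81201899e+01,
        1.27167755e-02,  9.31271788e-03, -4.22104080e-06]), 'tcp_pos': array([ 0.26930524, -0.61828297,  0.23031734]), 'orientation': array([-1.37503758,  0.90270396, -0.90007166]), 'contact_force': array([0.0831165 , 0.83555284, 0.48489545]), 'moment': array([ 0.0327651 , -0.03715744, -0.03644873]), 'grip_width': 0.0854394221145604}
scene [417.881512833562, 417.881512833562, 324.73271784078315, 193.3742261780972, array([[-0.36379323,  0.9313006 , -0.01826699,  0.24364466],
       [-0.74824953, -0.28049584,  0.60120273,  0.30573328],
       [ 0.55477664,  0.23238175,  0.79888773, -1.31044271],
       [ 0.        ,  0.        ,  0.        ,  1.        ]])] dict_keys(['color', 'z_map', 'fx', 'fy', 'cx', 'cy', 'world_to_cam'])
top 
[... 189 characters left out ...]
-0.5409687 ],
       [-0.09559824,  0.01457901,  0.99531323, -1.51956912],
       [ 0.        ,  0.        ,  0.        ,  1.        ]])] dict_keys(['color', 'z_map', 'fx', 'fy', 'cx', 'cy', 'world_to_cam'])
wrist [332.62120913385803, 332.62120913385803, 317.994553495336, 204.33609132433497, array([[ 9.99999927e-01, -2.97205394e-04, -2.39906783e-04,
        -7.62579032e-04],
       [-1.40361378e-04,  2.98210274e-01, -9.54500190e-01,
        -1.44345922e-01],
       [ 3.55225272e-04,  9.54500154e-01,  2.98210210e-01,
         7.66708648e-02],
       [ 0.00000000e+00,  0.00000000e+00,  0.00000000e+00,
         1.00000000e+00]])] dict_keys(['color', 'z_map', 'fx', 'fy', 'cx', 'cy', 'hand_eye'])
```

View pics/a_scene.png

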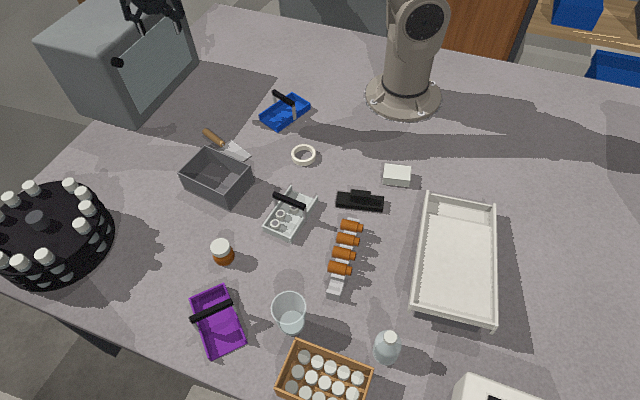

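View pics/a_top.png

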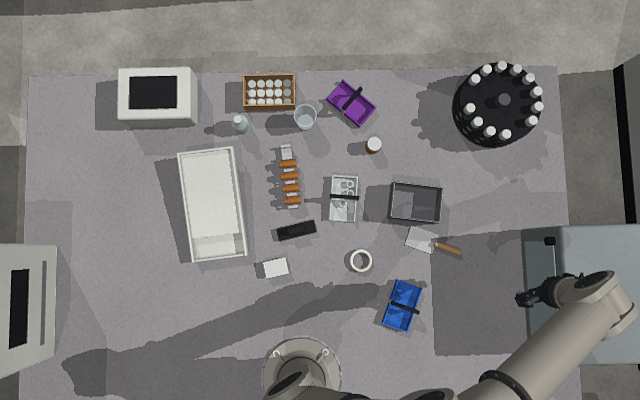

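View pics/a_wrist.png

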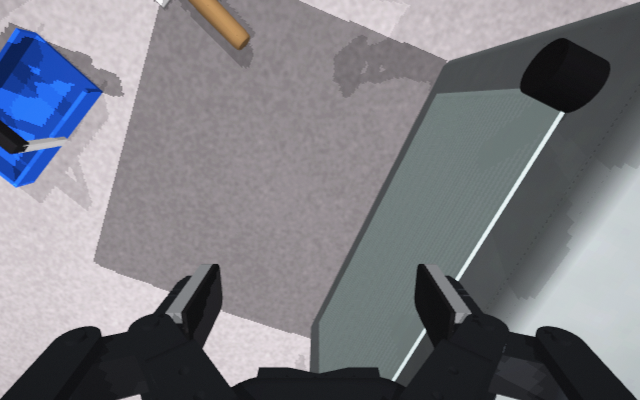

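```bash
cat > h.py <<'E'
from bench import r, imaging
import cv2,numpy as np
from scipy.spatial.transform import Rotation as R
def cloud(f):
    z=f["z_map"].astype(float); h,w=z.shape
    u,v=np.meshgrid(np.arange(w),np.arange(h))
    X=(u-f["cx"])/f["fx"]*z; Y=-(v-f["cy"])/f["fy"]*z
    P=np.stack([X,Y,-z],-1)
    if "world_to_cam" in f: T=np.linalg.inv(f["world_to_cam"])
    else:
        o=f["obs"]; W=np.eye(4); W[:3,:3]=R.from_rotvec(o["orientation"]).as_matrix(); W[:3,3]=o["tcp_pos"]
        T=W@f["hand_eye"]
    P=P@T[:3,:3].T+T[:3,3]; P[z==0]=np.nan
    return P
def grab(n):
    o=r.get_obs(); f=imaging.grab_frame(n); f["obs"]=o; f["P"]=cloud(f); return f
def ray(f,u,v,zw):
    if "world_to_cam" in f: T=np.linalg.inv(f["world_to_cam"])
    else:
        o=f["obs"]; W=np.eye(4); W[:3,:3]=R.from_rotvec(o["orientation"]).as_matrix(); W[:3,3]=o["tcp_pos"]
        T=W@f["hand_eye"]
    d=T[:3,:3]@np.array([(u-f["cx"])/f["fx"],-(v-f["cy"])/f["fy"],-1]); c=T[:3,3]
    return c+d*(zw-c[2])/d[2]
def proj(f,p):
    if "world_to_cam" in f: T=f["world_to_cam"]
    else:
        o=f["obs"]; W=np.eye(4); W[:3,:3]=R.from_rotvec(o["orientation"]).as_matrix(); W[:3,3]=o["tcp_pos"]
        T=np.linalg.inv(W@f["hand_eye"])
    q=T[:3,:3]@np.asarray(p)+T[:3,3]
    return f["cx"]+f["fx"]*q[0]/-q[2], f["cy"]-f["fy"]*q[1]/-q[2]
def save(f,name,crop=None,s=1):
    im=f["color"][:,:,::-1]
    if crop: u0,v0,u1,v1=crop; im=im[v0:v1,u0:u1]
    im=cv2.resize(np.ascontiguousarray(im),None,fx=s,fy=s,interpolation=cv2.INTER_CUBIC); cv2.imwrite("pics/"+name,im)
def pose(o=None):
    o=o or r.get_obs(); return o["tcp_pos"],R.from_rotvec(o["orientation"]).as_matrix()
def delta(target,yaw=None,opp=None):
    """TCP target; tool y down, tool x heading yaw (deg, world). prints tool-frame rotvec(deg) & shift(mm)"""
    p,M=pose()
    if yaw is None: Mt=M
    else:
        c,s=np.cos(np.radians(yaw)),np.sin(np.radians(yaw))
        x=np.array([c,s,0]); y=np.array([0,0,-1.]); Mt=np.stack([x,y,np.cross(x,y)],1)
    rv=R.from_matrix(M.T@Mt).as_rotvec(degrees=True)
    d=np.asarray(target)-p
    print("rot",rv.round(1),"shift in tool now",(M.T@d*1000).round(1),"in target tool",(Mt.T@d*1000).round(1))
def show():
    o=r.get_obs();p,M=pose(o)
    print("t",round(o["clock"],2),"tcp",p.round(4),"x",M[:,0].round(3),"y",M[:,1].round(3),"z",M[:,2].round(3),"F",o["contact_force"].round(1),"w",round(o["grip_width"],4),"q",o["joints"].round(2))
E
python3 - <<'E'
from h import *
show()
f=grab("top"); save(f,"b1.png",(170,130,330,280),4); save(f,"b2.png",(310,160,460,280),4)
P=f["P"]
for (u,v) in [(182,155),(232,149),(245,255),(193,261),(297,229),(290,152),(292,201),(344,197),(415,203),(212,190),(213,215)]:
    print(u,v,P[v,u].round(3))
np.save("top0.npy",P)
E
```

```text
t 0.15 tcp [ 0.2694 -0.6184  0.2305] x [ 0.399 -0.917 -0.001] y [-0.001  0.001 -1.   ] z [ 0.917  0.399 -0.   ] F [-0.  -0.6  0.6] w 0.0853 q [ 1.05  0.48  0.02  1.56 -0.01  1.11 -0.08]
182 155 [0.671 0.34  0.077]
232 149 [0.684 0.19  0.083]
245 255 [0.368 0.16  0.036]
193 261 [0.354 0.315 0.043]
297 229 [0.443 0.002 0.045]
290 152 [0.684 0.019 0.018]
292 201 [0.528 0.015 0.047]
344 197 [ 0.533 -0.141  0.08 ]
415 203 [ 0.516 -0.367  0.004]
212 190 [0.566 0.256 0.054]
213 215 [0.491 0.254 0.049]
```

```bash
python3 - <<'E'
from h import *
f=grab("scene"); save(f,"b3.png",(230,170,400,310),4); 
E
```

```text
(no output)
```

View pics/b1.png

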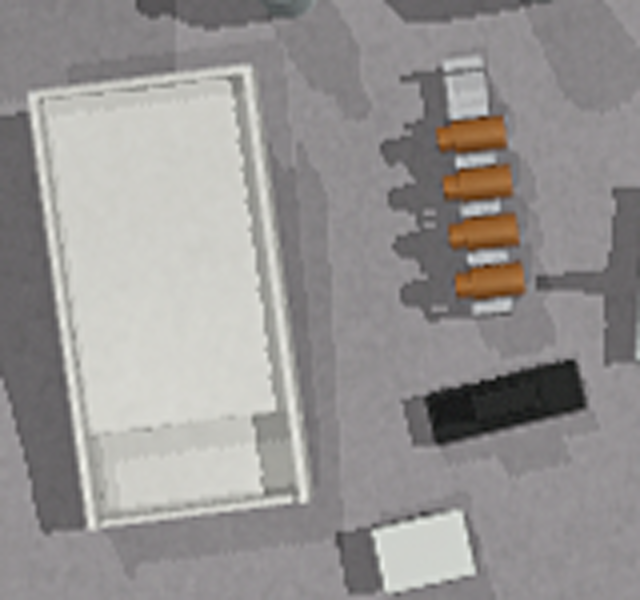

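View pics/b2.png

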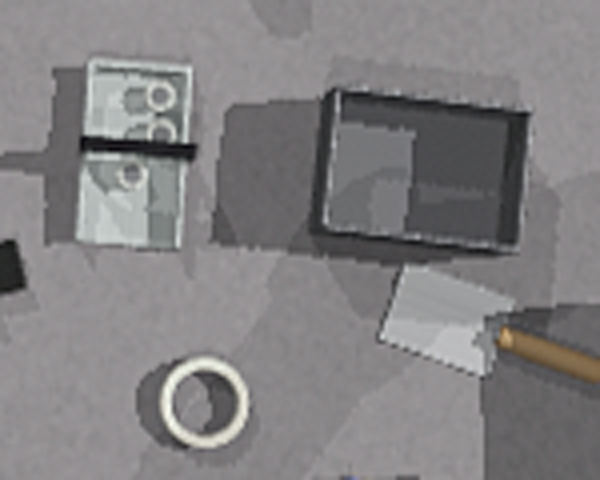

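View pics/b3.png

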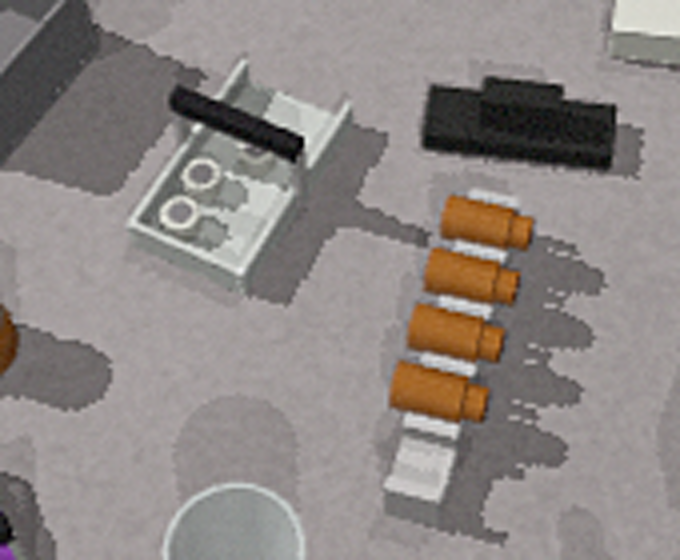

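```bash
python3 - <<'E'
from h import *
f=grab("top"); P=f["P"]; C=f["color"].astype(int)
# deck plane
for n,reg in (("top",(190,155,236,235)),):
    Q=P[165:232,192:235].reshape(-1,3)
    A=np.c_[Q[:,0],Q[:,1],np.ones(len(Q))]
    c,*_=np.linalg.lstsq(A,Q[:,2],rcond=None); res=Q[:,2]-A@c
    k=abs(res)<.004; c,*_=np.linalg.lstsq(A[k],Q[k,2],rcond=None)
    print("plane",c,"slope deg",np.degrees(np.arctan(np.hypot(c[0],c[1]))),"dir",np.degrees(np.arctan2(c[1],c[0])),k.mean(),res[k].std())
g=grab("scene"); PS=g["P"]
def fitp(P,box):
    (x0,x1,y0,y1)=box
    m=(P[...,0]>x0)&(P[...,0]<x1)&(P[...,1]>y0)&(P[...,1]<y1)
    Q=P[m];A=np.c_[Q[:,0],Q[:,1],np.ones(len(Q))];k=np.ones(len(Q),bool)
    for _ in range(4):
        c,*_=np.linalg.lstsq(A[k],Q[k,2],rcond=None);res=Q[:,2]-A@c;k=abs(res)<.004
    return c,k.mean(),len(Q),res[k].std()
for PP in(P,PS): print(fitp(PP,(.46,.64,.21,.29)))
# bench level
for PP in (P,PS): print("bench",fitp(PP,(.3,.42,-.1,-.05)),fitp(PP,(.6,.66,-.05,0.0)))
# vials amber
H=cv2.cvtColor(f["color"],cv2.COLOR_RGB2HSV)
for nm,ff in(("top",f),("scene",g)):
    H=cv2.cvtColor(ff["color"],cv2.COLOR_RGB2HSV)
    m=((H[...,0]<20)&(H[...,1]>150)&(H[...,2]>80)).astype(np.uint8)
    n,l,s,ce=cv2.connectedComponentsWithStats(m)
    for i in range(1,n):
        if s[i,4]>40:
            q=ff["P"][l==i]; print(nm,s[i],"px",ce[i].round(1),"mid@.0335+",ray(ff,*ce[i],.042).round(4),"cloud med",np.nanmedian(q,0).round(4), "maxz",np.nanpercentile(q[:,2],95).round(4))
# black chock
for nm,ff,b in(("top",f,(260,210,330,250)),("scene",g,(330,180,392,220))):
    m=np.zeros((400,640),np.uint8);gray=ff["color"].max(2)
    m[b[1]:b[3],b[0]:b[2]]=(gray[b[1]:b[3],b[0]:b[2]]<60)
    m=m.astype(bool)
    q=ff["P"][m]; print("chock",nm,m.sum(),np.nanpercentile(q[:,2],[2,20,50,80,98]).round(3))
    for lo,hi in((.012,.023),(.04,.052)):
        k=(q[:,2]>lo)&(q[:,2]<hi)
        if k.sum()>10: print(lo,cv2.minAreaRect((q[k,:2]*1000).astype(np.float32)),k.sum())
E
```

```text
** On entry to DLASCL parameter number  4 had an illegal value
 ** On entry to DLASCL parameter number  4 had an illegal valueTraceback (most recent call last):
  File "<stdin>", line 7, in <module>
    x, resids, rank, s = _umath_linalg.lstsq(a, b, rcond,
                         ~~~~~~~~~~~~~~~~~~~^^^^^^^^^^^^^
                                             signature=signature)
                                             ^^^^^^^^^^^^^^^^^^^^
    raise LinAlgError("SVD did not converge in Linear Least Squares")
numpy.linalg.LinAlgError: SVD did not converge in Linear Least Squares
```

```bash
cat > fit1.py <<'E'
from h import *
f=grab("top"); P=f["P"]
g=grab("scene"); PS=g["P"]
def fitp(P,box):
    (x0,x1,y0,y1)=box
    m=(P[...,0]>x0)&(P[...,0]<x1)&(P[...,1]>y0)&(P[...,1]<y1)
    Q=P[m];A=np.c_[Q[:,0],Q[:,1],np.ones(len(Q))];k=np.ones(len(Q),bool)
    for _ in range(4):
        c,*_=np.linalg.lstsq(A[k],Q[k,2],rcond=None);res=Q[:,2]-A@c;k=abs(res)<.004
    return c,k.mean().round(2),len(Q),res[k].std().round(4)
for PP in(P,PS):
    x=fitp(PP,(.46,.64,.21,.29)); c=x[0]
    print(x,"slope deg",np.degrees(np.arctan(np.hypot(c[0],c[1]))),"dir",np.degrees(np.arctan2(c[1],c[0])))
for PP in (P,PS):
    for b in((.3,.42,-.1,-.05),(.6,.66,-.05,0.0)):
        c=fitp(PP,b)[0]; print("bench",(c@[(b[0]+b[1])/2,(b[2]+b[3])/2,1]).round(4))
for nm,ff in(("top",f),("scene",g)):
    H=cv2.cvtColor(ff["color"],cv2.COLOR_RGB2HSV)
    m=((H[...,0]<20)&(H[...,1]>150)&(H[...,2]>80)).astype(np.uint8)
    n,l,s,ce=cv2.connectedComponentsWithStats(m)
    for i in range(1,n):
        if s[i,4]>40:
            q=ff["P"][l==i]; print(nm,"px",ce[i].round(1),s[i,4],"ray z.04",ray(ff,*ce[i],.04).round(4),"cloud med",np.nanmedian(q,0).round(4), "maxz",np.nanpercentile(q[:,2],95).round(4))
for nm,ff,b in(("top",f,(260,210,330,250)),("scene",g,(330,180,392,220))):
    m=np.zeros((400,640),np.uint8);gray=ff["color"].max(2)
    m[b[1]:b[3],b[0]:b[2]]=(gray[b[1]:b[3],b[0]:b[2]]<60)
    m=m.astype(bool)
    q=ff["P"][m]; print("chock",nm,m.sum(),np.nanpercentile(q[:,2],[2,20,50,80,98]).round(3))
    for lo,hi in((.012,.023),(.04,.052)):
        k=(q[:,2]>lo)&(q[:,2]<hi)
        if k.sum()>10: print(lo,cv2.minAreaRect((q[k,:2]*1000).astype(np.float32)),k.sum())
E
python3 fit1.py
```

```text
(array([ 0.13887205,  0.00917412, -0.02190663]), np.float64(0.74), 1612, np.float64(0.0021)) slope deg 7.923230541178623 dir 3.77956498576116
(array([ 0.14089253,  0.01440365, -0.02435025]), np.float64(1.0), 2558, np.float64(0.0013)) slope deg 8.061011030680673 dir 5.837154160609491
bench -0.0003
bench -0.0002
bench 0.0002
bench 0.0004
top px [287.6 163.2] 117 ray z.04 [0.6449 0.0266 0.04  ] cloud med [0.6442 0.0254 0.0442] maxz 0.0497
top px [289.1 175.4] 119 ray z.04 [0.6071 0.0226 0.04  ] cloud med [0.6058 0.0228 0.0436] maxz 0.0502
top px [290.6 187.6] 115 ray z.04 [0.5697 0.0187 0.04  ] cloud med [0.5691 0.0176 0.0439] maxz 0.0509
top px [292.1 200. ] 113 ray z.04 [0.5315 0.0149 0.04  ] cloud med [0.531  0.0151 0.0438] maxz 0.0496
scene px [483.8  26.3] 2235 ray z.04 [-0.4079  0.1778  0.04  ] cloud med [-0.9248  0.1839 -0.2526] maxz -0.1325
scene px [351.2 225.4] 206 ray z.04 [0.5353 0.0147 0.04  ] cloud med [0.5377 0.0153 0.044 ] maxz 0.0481
scene px [347.2 238.8] 221 ray z.04 [0.573  0.0181 0.04  ] cloud med [0.5753 0.0184 0.0442] maxz 0.0479
scene px [343.1 252.9] 236 ray z.04 [0.6106 0.0219 0.04  ] cloud med [0.6133 0.0219 0.0439] maxz 0.0486
scene px [224.6 259. ] 158 ray z.04 [ 0.7184 -0.2197  0.04  ] cloud med [ 0.7144 -0.2243  0.0253] maxz 0.0344
scene px [338.9 267.8] 250 ray z.04 [0.6483 0.0257 0.04  ] cloud med [0.6509 0.0263 0.0444] maxz 0.0483
chock top 485 [0.007 0.015 0.019 0.041 0.05 ]
0.012 ((440.61383056640625, 5.819114685058594), (37.581878662109375, 118.19621276855469), 12.68091106414795) 324
0.04 ((439.239990234375, 5.422935485839844), (19.939605712890625, 49.75896072387695), 12.80939769744873) 105
chock scene 819 [0.004 0.015 0.019 0.037 0.048]
0.012 ((442.2188415527344, 5.867656707763672), (42.935367584228516, 116.84371948242188), 13.0143461227417) 480
0.04 ((442.44329833984375, 5.253168106079102), (21.922075271606445, 48.038021087646484), 10.380874633789062) 149
```

```bash
python3 - <<'E'
from h import *
f=grab("top"); save(f,"c1.png",(170,140,255,205),9); save(f,"c2.png",(175,205,260,270),9)
E
```

```text
(no output)
```

View pics/c1.png

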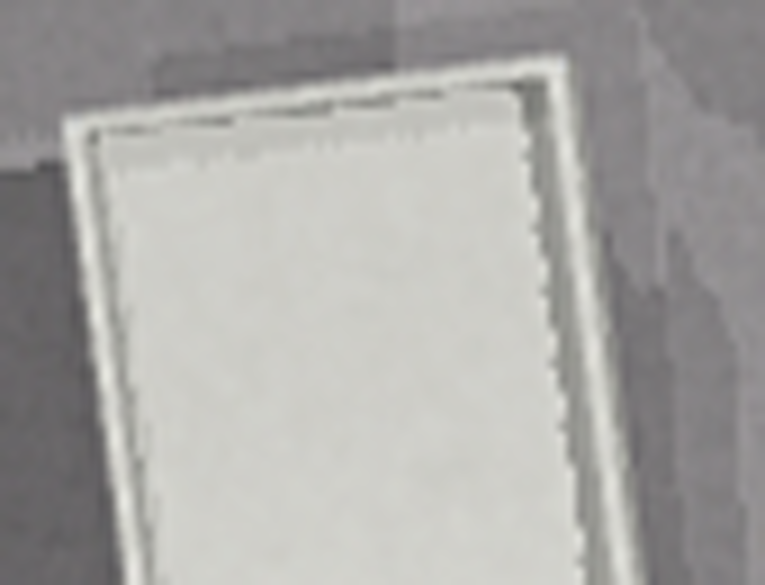

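View pics/c2.png

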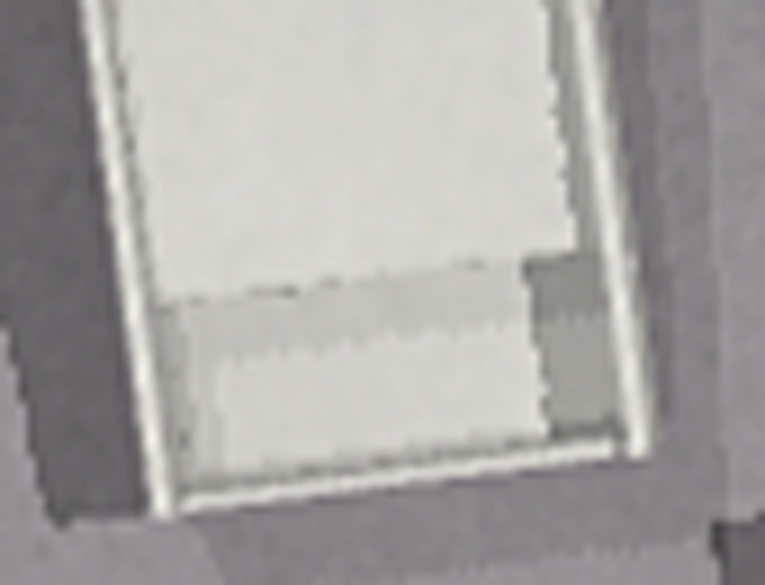

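```bash
cat > deck.py <<'E'
from h import *
f=imaging.grab_frame("top")
pl=np.array([.1400,.0130,-.0235])
# make plane pass through the measured mean
f["obs"]=None;P=cloud(f);g=grab("scene")
for PP in(P,g["P"]):
    m=(PP[...,0]>.47)&(PP[...,0]<.63)&(PP[...,1]>.21)&(PP[...,1]<.29); q=PP[m]; print("mean off",np.nanmedian(q[:,2]-q[:,:2]@pl[:2]))
def rp(u,v,off):
    T=np.linalg.inv(f["world_to_cam"]);d=T[:3,:3]@np.array([(u-f["cx"])/f["fx"],-(v-f["cy"])/f["fy"],-1]);c=T[:3,3]
    n=np.array([-pl[0],-pl[1],1]); t=(pl[2]+off-n@c)/(n@d); return c+t*d
c1=lambda a,b:((a+.5)/9-.5+170,(b+.5)/9-.5+140)
c2=lambda a,b:((a+.5)/9-.5+175,(b+.5)/9-.5+205)
L=[rp(*c1(92,200),.0101),rp(*c1(133,540),.0101),rp(*c2(101,100),.0101),rp(*c2(153,450),.0101)]
Rr=[rp(*c1(573,200),.0101),rp(*c1(625,540),.0101),rp(*c2(598,100),.0101),rp(*c2(638,400),.0101)]
for n,l in(("L",L),("R",Rr)):
    l=np.array(l); s=np.polyfit(l[:,0],l[:,1],1); print(n,l.round(4).tolist(),"heading",np.degrees(np.arctan(s[0])),"y@.56",np.polyval(s,.56))
S=[rp(*c2(165,303),0),rp(*c2(575,258),0)];U=[rp(*c1(100,133),0),rp(*c1(520,90),0)]
for n,l in(("step",S),("top",U)): print(n,np.round(l,4).tolist(),"normal heading",np.degrees(np.arctan2(-(l[1][0]-l[0][0]),l[1][1]-l[0][1])) )
E
python3 deck.py
```

```text
mean off -0.023386158020323122
mean off -0.023570304956898172
L [[0.6495, 0.3453, 0.082], [0.5377, 0.3356, 0.0662], [0.4899, 0.333, 0.0595], [0.3736, 0.3197, 0.0431]] heading 5.259320435022144 y@.56 0.33774652500708396
R [[0.6464, 0.187, 0.0795], [0.5342, 0.173, 0.0636], [0.4862, 0.1685, 0.0569], [0.3863, 0.158, 0.0427]] heading 6.323754084860501 y@.56 0.17680594609136402
step [[0.4225, 0.3164, 0.0398], [0.4343, 0.1791, 0.0396]] normal heading -175.09272682139002
top [[0.6732, 0.3445, 0.0752], [0.6847, 0.205, 0.075]] normal heading -175.2815836343398
```

```bash
cat > deckf.py <<'E'
from h import *
psi=np.radians(5.6);th=np.radians(8)
DC=np.array([.557,.2575,.0579])
ux=np.array([np.cos(th)*np.cos(psi),np.cos(th)*np.sin(psi),np.sin(th)]);uy=np.array([-np.sin(psi),np.cos(psi),0]);un=np.cross(ux,uy)
def D(x,y,z): return DC+x*ux+y*uy+z*un
def toD(p): d=np.asarray(p)-DC; return np.array([d@ux,d@uy,d@un])
def dM(Mt,t,label=""):
    p,M=pose(); rv=R.from_matrix(M.T@Mt).as_rotvec(degrees=True); d=np.asarray(t)-p
    print(label,"rot",rv.round(1),"shift tool now",(M.T@d*1000).round(1),"after rot",(Mt.T@d*1000).round(1))
E
python3 - <<'E'
from h import *
delta([.441,.0055,.21],12.5)
E
```

```text
rot [  0. -79.  -0.] shift in tool now [-503.9   21.3  406.5] in target tool [302.5  21.3 572.4]
```

```bash
python3 -m jog '0 0 0 -30 1 24 1;0 0 0 -30 1 24 1;0 0 0 -30 1 24 1;0 0 0 -30 1 24 1;0 0 0 -30 1 24 1' 40
python3 -m jog '0 0 0 -30 1 24 1;0 0 0 -30 1 24 1;0 0 0 -30 1 24 1;0 0 0 -30 1 24 1;0 0 0 -30 1 24 1'
python3 -m jog '0 0 0 -30 1 24 1;0 0 0 -30 1 24 1;0 0 0 -30 1 24 1;0 0 0 -30 1 24 1;0 0 0 -30 1 24 1'
python3 -m jog '0 -7 0 0 0 0 1;0 -7 0 0 0 0 1;0 -7 0 0 0 0 1;0 -7 0 0 0 0 1;0 -7 0 0 0 0 1'
python3 -m jog '0 -7 0 0 0 0 1;0 -7 0 0 0 0 1;0 -7 0 0 0 0 1;0 -7 0 0 0 0 1;0 -7 0 0 0 0 1'
python3 - <<'E'
from h import *
show()
delta([.441,.0055,.21],12.5)
f=grab("wrist"); save(f,"d1.png")
E
```

```text
clock: 0.97
tcp_pos: [0.3199, -0.4317, 0.2264]
orientation: [-1.376, 0.901, -0.902]
contact_force: [0.8, 0.2, 0.6]
grip_width: 0.0857
clock: 1.38
tcp_pos: [0.37, -0.2463, 0.2216]
orientation: [-1.376, 0.901, -0.903]
contact_force: [1.4, -0.7, -0.5]
grip_width: 0.0852
clock: 1.8
tcp_pos: [0.4202, -0.0608, 0.2167]
orientation: [-1.376, 0.901, -0.903]
contact_force: [0.2, -0.3, -0.3]
grip_width: 0.0854
clock: 2.22
tcp_pos: [0.42, -0.0624, 0.2165]
orientation: [-1.529, 0.425, -0.426]
contact_force: [-0.2, -0.1, 0.5]
grip_width: 0.0853
clock: 2.63
tcp_pos: [0.42, -0.0626, 0.2165]
orientation: [-1.57, -0.054, 0.053]
contact_force: [-0.7, -0.7, -0.4]
grip_width: 0.0853
t 2.63 tcp [ 0.42   -0.0626  0.2165] x [0.998 0.068 0.001] y [ 0.001 -0.    -1.   ] z [-0.068  0.998 -0.   ] F [-0.7 -0.7 -0.4] w 0.0853 q [ 0.44  0.11 -0.46  2.11  0.06  0.93  0.01]
rot [ 0.  -8.6  0. ] shift in tool now [25.5  6.5 66.5] in target tool [35.2  6.5 61.9]
```

View pics/d1.png

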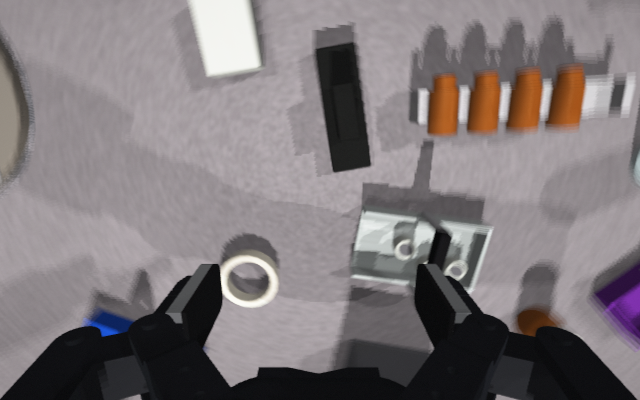

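```bash
python3 - <<'E'
from h import *
f=grab("wrist");P=f["P"]
b=(300,20,385,180)
m=np.zeros((400,640),bool); m[b[1]:b[3],b[0]:b[2]]=f["color"].max(2)[b[1]:b[3],b[0]:b[2]]<60
q=P[m]
for lo,hi in((.012,.023),(.04,.052)):
    k=(q[:,2]>lo)&(q[:,2]<hi); print(lo,cv2.minAreaRect((q[k,:2]*1000).astype(np.float32)),k.sum())
H=cv2.cvtColor(f["color"],cv2.COLOR_RGB2HSV)
m=((H[...,0]<20)&(H[...,1]>150)&(H[...,2]>80)).astype(np.uint8)
n,l,s,ce=cv2.connectedComponentsWithStats(m)
for i in range(1,n):
    if s[i,4]>100: q=P[l==i]; print(ce[i].round(),s[i,4],"ray",ray(f,*ce[i],.04).round(4),np.nanmedian(q,0).round(4),[cv2.minAreaRect((q[np.isfinite(q[:,0])&(q[:,2]>.03),:2]*1000).astype(np.float32))])
m=(abs(P[...,2])<.004)&(P[...,1]<-.1); print("bench",np.nanmedian(P[m][:,2]))
E
```

```text
0.012 ((442.1048278808594, 6.416927337646484), (39.28751754760742, 119.03137969970703), 12.329009056091309) 3606
0.04 ((441.672119140625, 5.951250076293945), (20.144390106201172, 50.09434127807617), 12.655580520629883) 1249
[527. 108.] 1565 ray [0.6084 0.0224 0.04  ] [0.6042 0.022  0.0458] [((609.020263671875, 23.197954177856445), (27.11861228942871, 51.219852447509766), 4.225149631500244)]
[569. 107.] 1610 ray [0.6462 0.0261 0.04  ] [0.6415 0.0255 0.0457] [((644.4100341796875, 26.892799377441406), (23.65159034729004, 50.96122741699219), 6.224886894226074)]
[445. 110.] 1551 ray [0.533  0.0148 0.04  ] [0.5303 0.0145 0.0459] [((534.697998046875, 15.655240058898926), (28.936166763305664, 51.72648239135742), 4.653146266937256)]
[486. 109.] 1561 ray [0.5707 0.0186 0.04  ] [0.5671 0.0183 0.0458] [((571.9091186523438, 19.36737823486328), (28.36722183227539, 51.62055206298828), 4.6043829917907715)]
bench 0.0018836647114970906
```

```bash
python3 -m jog '0 -4.3 0 0 0 0 1;0 -4.3 0 0 0 0 1;0 0 0 12 0 21 1;0 0 0 12 0 21 1;0 0 0 12 0 21 1'
python3 - <<'E'
from h import *
show()
delta([.4418,.0062,.022],12.5)
E
```

```text
clock: 3.15
tcp_pos: [0.4421, 0.0071, 0.2165]
orientation: [-1.565, -0.162, 0.161]
contact_force: [0.8, -0.0, 0.0]
grip_width: 0.0855
t 3.15 tcp [0.4421 0.0071 0.2165] x [0.979 0.204 0.   ] y [ 0.001 -0.    -1.   ] z [-0.204  0.979 -0.   ] F [ 0.8 -0.   0. ] w 0.0855 q [ 0.34  0.15 -0.53  2.07  0.09  0.94 -0.04]
rot [ 0.  -0.7  0. ] shift in tool now [ -0.6 194.5  -0.7] in target tool [ -0.5 194.5  -0.8]
```

```bash
python3 -m jog '0 -0.7 0 0 40 0 0.6;0 0 0 0 40 0 0.6;0 0 0 0 40 -0.7 0.6;0 0 0 0 40 0 0.6;0 0 0 0 24 0 0.6'
python3 -m jog '0 0 0 0 10 0 0.6;0 0 0 0 0 0 0;0 0 0 0 0 0 0;0 0 0 0 0 0 0;0 0 0 0 0 0 0' 60
python3 -m jog '0 0 0 0 0 0 0;0 0 0 0 0 0 0;0 0 0 0 0 0 0;0 0 0 0 0 0 0;0 0 0 0 0 0 0'
python3 - <<'E'
from h import *
show()
E
```

```text
clock: 3.57
tcp_pos: [0.4403, 0.0058, 0.0292]
orientation: [-1.563, -0.17, 0.175]
contact_force: [0.0, 0.0, -0.2]
grip_width: 0.0508
clock: 3.98
tcp_pos: [0.4434, 0.006, 0.0239]
orientation: [-1.564, -0.178, 0.173]
contact_force: [-0.4, -0.0, -2.2]
grip_width: 0.0186
clock: 4.4
tcp_pos: [0.4433, 0.0059, 0.0238]
orientation: [-1.564, -0.178, 0.173]
contact_force: [-1.1, -0.1, 9.2]
grip_width: 0.0188
t 4.4 tcp [0.4433 0.0059 0.0238] x [0.975 0.221 0.003] y [ 0.003 -0.    -1.   ] z [-0.221  0.975 -0.001] F [-1.1 -0.1  9.2] w 0.0188 q [ 0.19  0.47 -0.41  2.23  0.38  0.51 -0.29]
```

```bash
python3 -m jog '0 0 0 0 -20 0 0;0 0 0 0 -30 0 0;0 0 0 0 -30 0 0;0 0 0 0 -20 0 0;0 6.9 0 0 0 0 0'
python3 - <<'E'
from deckf import *
show()
Mt=np.stack([ux,-un,np.cross(ux,-un)],1)
dM(Mt,D(-.030,0,.024+.060),"above"); 
f=grab("wrist"); save(f,"e1.png")
E
```

```text
clock: 4.82
tcp_pos: [0.4447, 0.0061, 0.1266]
orientation: [-1.57, -0.088, 0.075]
contact_force: [0.9, -0.5, -2.5]
grip_width: 0.0187
t 4.82 tcp [0.4447 0.0061 0.1266] x [0.995 0.104 0.008] y [ 0.008 -0.    -1.   ] z [-0.104  0.995 -0.001] F [ 0.9 -0.5 -2.5] w 0.0187 q [ 0.28  0.28 -0.5   2.16  0.2   0.73 -0.25]
above rot [ 0.   0.3 -7.6] shift tool now [ 96.4  -9.8 238.7] after rot [ 95.4   3.  239.3]
```

View pics/e1.png

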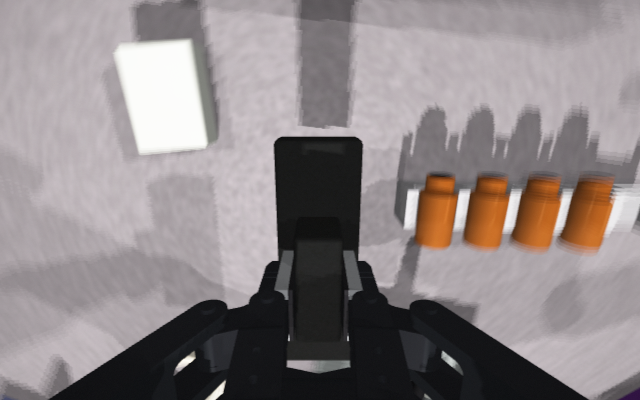

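```bash
python3 -m jog '0 0 0 14 -2 34 0;0 0 0 14 -2 34 0;0 0 0 14 -2 34 0;0 0 0 14 -2 34 0;0 0 0 14 -2 34 0'
python3 -m jog '0 0 0 13 0 34 0;0 0 0 13 0 34 0;0 0 -3.8 0 0 0 0;0 0 -3.8 0 0 0 0;0 0 0 0 0 0 0'
python3 - <<'E'
from deckf import *
show()
Mt=np.stack([ux,-un,np.cross(ux,-un)],1)
dM(Mt,D(-.030,0,.024),"down"); 
f=grab("wrist"); save(f,"e2.png")
f=grab("scene"); save(f,"e3.png",(300,150,530,350),3)
E
```

```text
clock: 5.28
tcp_pos: [0.4938, 0.1834, 0.1321]
orientation: [-1.57, -0.082, 0.083]
contact_force: [1.0, 0.0, -3.6]
grip_width: 0.0188
clock: 5.7
tcp_pos: [0.5097, 0.2529, 0.1312]
orientation: [-1.561, -0.188, -0.018]
contact_force: [-0.9, -1.1, -3.2]
grip_width: 0.0189
t 5.7 tcp [0.5097 0.2529 0.1312] x [0.985 0.108 0.131] y [ 0.13   0.012 -0.991] z [-0.109  0.994 -0.002] F [-0.9 -1.1 -3.2] w 0.0189 q [-0.21  0.41 -0.49  1.97  0.39  0.73 -0.83]
down rot [ 0.   0.6 -0.5] shift tool now [ 7.3 55.1 -0.1] after rot [ 6.8 55.1 -0. ]
```

View pics/e2.png

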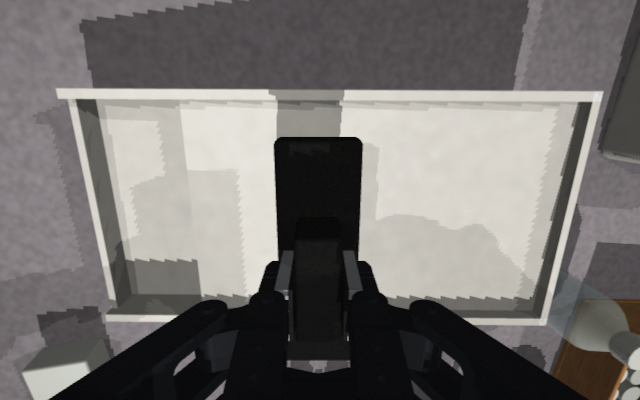

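View pics/e3.png

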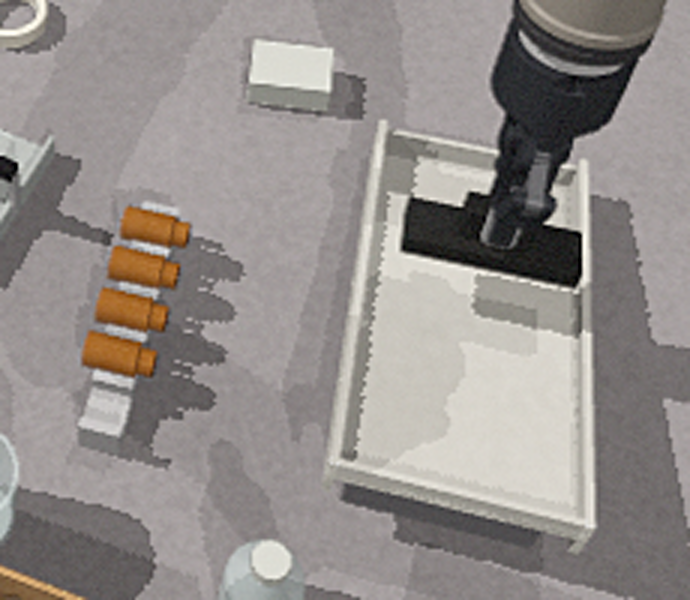

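```bash
python3 - <<'E'
from deckf import *
for cam in("wrist","scene","top"):
    f=grab(cam);P=f["P"];d=(P-DC)@np.stack([ux,uy,un],1)
    m=(abs(d[...,0])<.2)&(abs(d[...,1])<.1)
    s=m&(abs(d[...,1])<.06)&(d[...,0]>0.02)&(d[...,0]<.11)&(abs(d[...,2])<.01); print(cam,"surf z med",np.nanmedian(d[s][:,2]).round(4))
    z0=np.nanmedian(d[s][:,2])
    k=m&(abs(d[...,2]-z0-.010)<.003)
    for sg in(-1,1):
        kk=k&(d[...,1]*sg>.068); q=d[kk]
        if len(q)>20:
            a=q[q[:,0]<-.03];b=q[q[:,0]>.03]
            print(" kerb",sg,len(q),"y med",np.median(q[:,1]).round(4),"lo",np.median(a[:,1]).round(4) if len(a) else None,"hi",np.median(b[:,1]).round(4) if len(b) else None)
    k=m&(abs(d[...,1])<.06)&(d[...,2]>z0+.005)&(d[...,2]<z0+.02)&(d[...,0]>.11)
    if k.sum(): print(" end kerb x",np.percentile(d[k][:,0],[5,50,95]).round(4))
    k=m&(abs(d[...,1])<.05)&(d[...,2]<z0-.012)&(d[...,0]>-.16); print(" gutter x max",np.percentile(d[k][:,0],[95,100]).round(4) if k.sum() else None)
E
```

```text
wrist surf z med 0.0013
 kerb -1 1535 y med -0.0779 lo -0.079 hi -0.0769
 kerb 1 5975 y med 0.0806 lo 0.0802 hi 0.0812
 end kerb x [0.1275 0.1291 0.1329]
 gutter x max [-0.1357 -0.1338]
scene surf z med -0.0
 kerb -1 346 y med -0.0807 lo -0.0815 hi -0.08
 kerb 1 408 y med 0.079 lo 0.0781 hi 0.0791
 end kerb x [0.1277 0.1315 0.1334]
 gutter x max [0.195 0.2  ]
top surf z med -0.0004
 kerb -1 167 y med -0.0796 lo -0.0805 hi -0.0787
 kerb 1 60 y med 0.0803 lo None hi 0.0804
 end kerb x [0.1147 0.1271 0.1301]
 gutter x max [0.1964 0.1998]
```

```bash
sed -i 's/radians(5.6)/radians(6.1)/' deckf.py; python3 -m jog '0 0 -0.5 3.5 15 0 0;0 0 0 3.5 15 0 0;0 0 0 0 12 0 0;0 0 0 0 8 0 0;0 0 0 0 0 0 0'
python3 -m jog '0 0 0 0 3 0 0;0 0 0 0 1 0 0;0 0 0 0 0 0 0;0 0 0 0 0 0 0;0 0 0 0 0 0 0'
python3 - <<'E'
from deckf import *
show(); print(toD(pose()[0]).round(4))
f=grab("wrist"); save(f,"e4.png")
E
```

```text
clock: 6.37
tcp_pos: [0.526, 0.253, 0.0818]
orientation: [-1.561, -0.189, -0.028]
contact_force: [-0.2, 0.7, -2.5]
grip_width: 0.019
clock: 6.78
tcp_pos: [0.5274, 0.2543, 0.0803]
orientation: [-1.559, -0.193, -0.03]
contact_force: [-0.4, 0.7, -1.9]
grip_width: 0.0187
t 6.78 tcp [0.5274 0.2543 0.0803] x [0.985 0.102 0.142] y [ 0.141  0.015 -0.99 ] z [-0.104  0.995  0.   ] F [-0.4  0.7 -1.9] w 0.0187 q [-0.25  0.5  -0.44  1.98  0.48  0.63 -0.89]
[-0.0263 -0.      0.0263]
```

View pics/e4.png

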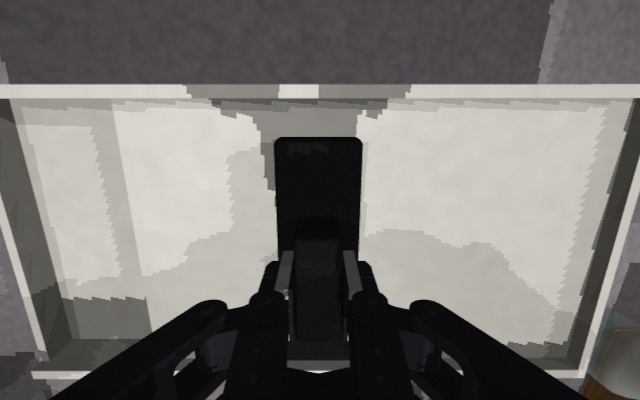

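```bash
python3 -m jog '0 0 0 -2 1 0 0;0 0 0 0 1 0 0;0 0 0 0 0 0 0;0 0 0 0 0 0 0;0 0 0 0 0 0 0'
python3 -m jog '0 0 0 0 1 0 0;0 0 0 0 0 0 0;0 0 0 0 0 0 0;0 0 0 0 0 0 0;0 0 0 0 0 0 0'
python3 - <<'E'
from deckf import *
show(); print(toD(pose()[0]).round(4))
E
```

```text
clock: 7.25
tcp_pos: [0.5256, 0.2539, 0.0775]
orientation: [-1.559, -0.192, -0.03]
contact_force: [0.2, -0.2, -3.6]
grip_width: 0.0188
clock: 7.67
tcp_pos: [0.5257, 0.254, 0.0772]
orientation: [-1.559, -0.192, -0.03]
contact_force: [-2.2, -1.3, 6.1]
grip_width: 0.0188
t 7.67 tcp [0.5257 0.254  0.0772] x [0.985 0.102 0.141] y [ 0.141  0.014 -0.99 ] z [-0.103  0.995 -0.   ] F [-2.2 -1.3  6.1] w 0.0188 q [-0.25  0.5  -0.43  1.98  0.48  0.63 -0.9 ]
[-0.0285 -0.0001  0.0235]
```

Contact at the expected height; release and rise.

```bash
python3 -m jog '0 0 0 0 0 0 0.4;0 0 0 0 0 0 0.5;0 0 0 0 0 0 0.5;0 0 0 0 0 0 0.5;0 0 0 0 -8 0 0.5'
python3 -m jog '0 0 0 0 -30 0 0.6;0 0 0 0 -40 0 0.8;0 0 0 0 -30 0 1;0 0 0 0 0 0 1;0 0 0 0 0 0 1'
python3 - <<'E'
from deckf import *
show(); print(toD(pose()[0]).round(4))
f=grab("wrist"); save(f,"e5.png"); P=f["P"];d=(P-DC)@np.stack([ux,uy,un],1)
m=(f["color"].max(2)<60)&(abs(d[...,0]+.03)<.05)&(abs(d[...,1])<.08)
q=d[m]
for lo,hi in((.012,.024),(.04,.054)):
    k=(q[:,2]>lo)&(q[:,2]<hi); print(lo,cv2.minAreaRect((q[k,:2]*1000).astype(np.float32)),k.sum(),np.median(q[k,2]))
# vials targets
M=np.array([[0,0,0]])
for i,(x,y) in enumerate([(.5335,.0155),(.571,.0193),(.6085,.0230),(.646,.0267)]): pass
delta([.5335,.0155,.15],95.7)
delta([.5335,.0155,.15],-84.3)
E
```

```text
clock: 8.08
tcp_pos: [0.5239, 0.2533, 0.0834]
orientation: [-1.56, -0.19, -0.028]
contact_force: [-0.0, -1.0, 0.5]
grip_width: 0.0427
clock: 8.5
tcp_pos: [0.5116, 0.2531, 0.186]
orientation: [-1.557, -0.195, -0.033]
contact_force: [0.0, -0.2, 0.0]
grip_width: 0.0856
t 8.5 tcp [0.5116 0.2531 0.186 ] x [0.984 0.102 0.145] y [ 0.144  0.016 -0.989] z [-0.103  0.995  0.001] F [ 0.  -0.2  0. ] w 0.0856 q [-0.17  0.34 -0.53  1.93  0.34  0.82 -0.78]
[-0.0274  0.0004  0.1332]
0.012 ((-28.67052459716797, 0.3901252746582031), (119.60015106201172, 39.024478912353516), 89.77527618408203) 4854 0.019330548038033243
0.04 ((-28.379444122314453, 0.410064697265625), (50.5369987487793, 19.683368682861328), 89.32837677001953) 1792 0.04721347232440927
rot [  6.4 -89.6   6.4] shift in tool now [  -6.6   33.5 -237.8] in target tool [-237.8   34.2    0.9]
rot [-6.4 90.1  6.4] shift in tool now [  -6.6   33.5 -237.8] in target tool [237.8  34.2  -0.9]
```

View pics/e5.png

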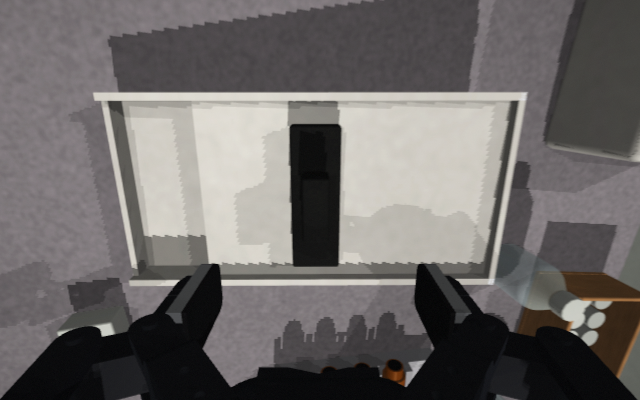

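```bash
python3 -m jog '0 0 4.2 0 0 -30 1;0 0 4.1 0 0 -30 1;0 6.9 0 0 0 0 1;0 6.9 0 0 0 0 1;0 6.9 0 0 0 0 1'
python3 - <<'E'
from h import *
show()
delta([.5335,.0155,.15],-84.3)
E
```

```text
clock: 8.97
tcp_pos: [0.5164, 0.191, 0.1815]
orientation: [-1.563, 0.214, -0.204]
contact_force: [0.2, 0.5, -0.0]
grip_width: 0.0854
t 8.97 tcp [0.5164 0.191  0.1815] x [ 0.965 -0.263 -0.006] y [-0.007 -0.002 -1.   ] z [ 0.263  0.965 -0.003] F [ 0.2  0.5 -0. ] w 0.0854 q [-0.1   0.37 -0.45  1.88  0.19  0.95 -0.91]
rot [ 0.4 69.1 -0.2] shift in tool now [  62.8   31.6 -164.8] in target tool [176.4  31.5  -0.4]
```

```bash
python3 -m jog '0.4 6.9 0 0 0 0 1;0 6.9 0 0 0 0 1;0 6.9 0 0 0 0 1;0 6.9 0 0 0 0 1;0 6.9 0 0 0 0 1'
python3 -m jog '0 6.9 0 0 0 0 1;0 6.9 0 0 0 0 1;0 6.9 0 0 0 0 1;0 6.9 0 0 0 0 1;0 6.9 0 0 0 0 1'
python3 -m jog '0 0 0 35 6 0 1;0 0 0 35 6 0 1;0 0 0 35 6 0 1;0 0 0 35 6 0 1;0 0 0 35 6 0 1'
python3 - <<'E'
from h import *
show()
delta([.5335,.0155,.15],-84.3)
f=grab("wrist"); save(f,"f1.png"); P=f["P"]
H=cv2.cvtColor(f["color"],cv2.COLOR_RGB2HSV)
m=((H[...,0]<20)&(H[...,1]>150)&(H[...,2]>80)).astype(np.uint8)
n,l,s,ce=cv2.connectedComponentsWithStats(m)
for i in range(1,n):
    if s[i,4]>100: q=P[l==i]; print(ce[i].round(),s[i,4],"ray",ray(f,*ce[i],.04).round(4),np.nanmedian(q,0).round(4),[cv2.minAreaRect((q[np.isfinite(q[:,0])&(q[:,2]>.03),:2]*1000).astype(np.float32))])
E
```

```text
clock: 9.38
tcp_pos: [0.5158, 0.192, 0.1816]
orientation: [-1.46, 0.681, -0.671]
contact_force: [-0.6, 0.5, 0.0]
grip_width: 0.085
clock: 9.8
tcp_pos: [0.5158, 0.192, 0.1816]
orientation: [-1.255, 1.138, -1.128]
contact_force: [-0.3, -0.7, -0.2]
grip_width: 0.0855
clock: 10.22
tcp_pos: [0.5345, 0.017, 0.1504]
orientation: [-1.258, 1.134, -1.122]
contact_force: [2.0, -0.6, 0.5]
grip_width: 0.0855
t 10.22 tcp [0.5345 0.017  0.1504] x [ 0.109 -0.994 -0.006] y [-0.004  0.006 -1.   ] z [ 0.994  0.109 -0.004] F [ 2.  -0.6  0.5] w 0.0855 q [-0.02  0.35 -0.15  1.96  0.06  0.84 -1.67]
rot [ 0.2  0.6 -0.3] shift in tool now [ 1.4  0.4 -1.2] in target tool [ 1.4  0.4 -1.2]
[330.  45.] 2436 ray [0.6475 0.0225 0.04  ] [0.6463 0.0221 0.0467] [((646.85107421875, 24.601640701293945), (24.81529426574707, 45.19581604003906), 5.6689558029174805)]
[329. 101.] 2124 ray [0.6103 0.0185 0.04  ] [0.6103 0.0182 0.0467] [((609.719970703125, 20.63856315612793), (24.514429092407227, 45.32373046875), 6.351901054382324)]
[329. 152.] 1889 ray [0.5731 0.0144 0.04  ] [0.574  0.0141 0.0466] [((572.5435791015625, 16.460037231445312), (24.7066707611084, 44.23997116088867), 6.100086212158203)]
[328. 200.] 1676 ray [0.5357 0.0106 0.04  ] [0.5376 0.0104 0.0465] [((535.205322265625, 12.743143081665039), (24.157136917114258, 44.872764587402344), 6.895682334899902)]
```

View pics/f1.png

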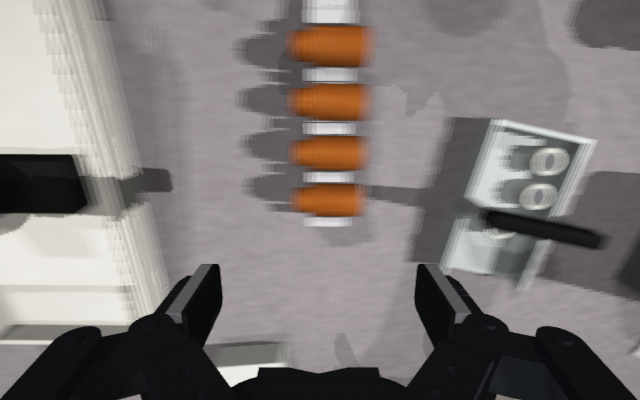

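```bash
python3 -m jog '0.2 0.6 -0.3 1 30 -0.5 1;0 0 0 1 35 0 1;0 0 0 0 35 0 1;0 0 0 0 22 0 1;0 0 0 0 9 0 1'
python3 - <<'E'
from h import *
show()
delta([.5345,.0145,.0185],-84.3)
f=grab("wrist"); save(f,"f2.png")
E
```

```text
clock: 10.68
tcp_pos: [0.532, 0.0168, 0.0168]
orientation: [-1.258, 1.141, -1.133]
contact_force: [-0.1, 0.4, 0.2]
grip_width: 0.0853
t 10.68 tcp [0.532  0.0168 0.0168] x [ 0.098 -0.995 -0.001] y [-0.005  0.    -1.   ] z [ 0.995  0.098 -0.005] F [-0.1  0.4  0.2] w 0.0853 q [-0.05  0.56 -0.12  2.03  0.12  0.56 -1.73]
rot [ 0.3 -0.1 -0. ] shift in tool now [ 2.5 -1.7  2.3] in target tool [ 2.5 -1.7  2.3]
```

View pics/f2.png

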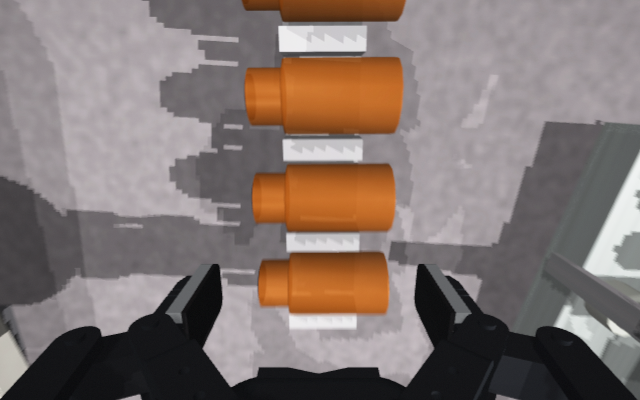

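```bash
python3 -m jog '0 0 0 1 -1 2 1;0 0 0 0 0 0 0.4;0 0 0 0 0 0 0.4;0 0 0 0 0 0 0.4;0 0 0 0 0 0 0.4' 30
python3 -m jog '0 0 0 0 0 0 0.4;0 0 0 0 0 0 0.4;0 0 0 0 0 0 0.4;0 0 0 0 0 0 0.4;0 0 0 0 -5 0 0.4'
python3 - <<'E'
from h import *
show()
f=grab("wrist"); save(f,"f3.png")
E
```

```text
clock: 11.15
tcp_pos: [0.539, 0.0164, 0.0239]
orientation: [-1.249, 1.133, -1.138]
contact_force: [-1.5, -0.7, 5.8]
grip_width: 0.0514
clock: 11.57
tcp_pos: [0.5379, 0.0164, 0.0279]
orientation: [-1.251, 1.135, -1.137]
contact_force: [-0.8, 0.2, -0.5]
grip_width: 0.0515
t 11.57 tcp [0.5379 0.0164 0.0279] x [ 0.098 -0.995 -0.001] y [ 0.003  0.001 -1.   ] z [0.995 0.098 0.004] F [-0.8  0.2 -0.5] w 0.0515 q [-0.05  0.54 -0.13  2.02  0.12  0.58 -1.72]
```

View pics/f3.png

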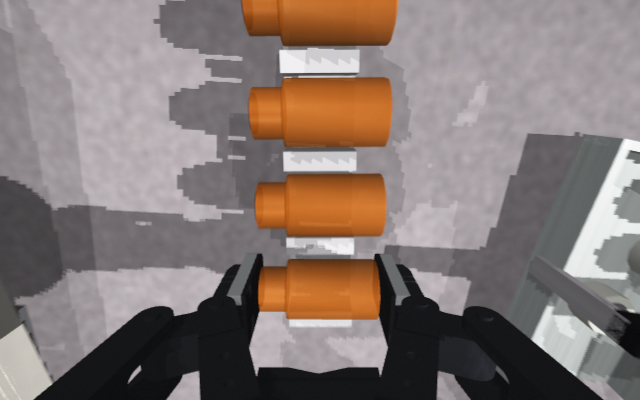

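```bash
python3 -m jog '0 0 0 0 -15 0 0.4;0 0 0 0 -30 0 0.4;0 0 0 0 -35 0 0.4;0 0 0 0 -35 0 0.4;0 0 0 0 0 0 0.4'
python3 - <<'E'
from deckf import *
show()
f=grab("wrist"); save(f,"f4.png")
P=f["P"];H=cv2.cvtColor(f["color"],cv2.COLOR_RGB2HSV)
m=(H[...,0]<20)&(H[...,1]>150)&(H[...,2]>80)&(P[...,2]>.08)
p,M=pose(f["obs"]); q=(P[m]-p)@M*1000
print("tool coords of held vial: ",np.percentile(q,[3,50,97],axis=0).round(1))
Mt=np.stack([-uy,-un,ux],1); Mt[:,2]=np.cross(Mt[:,0],Mt[:,1])
dM(Mt,D(.010,0,.08))
E
```

```text
clock: 12.03
tcp_pos: [0.5416, 0.0167, 0.1493]
orientation: [-1.242, 1.127, -1.142]
contact_force: [0.6, -0.1, -1.1]
grip_width: 0.0511
t 12.03 tcp [0.5416 0.0167 0.1493] x [ 0.098 -0.995 -0.001] y [ 0.014  0.003 -1.   ] z [0.995 0.098 0.014] F [ 0.6 -0.1 -1.1] w 0.0511 q [-0.02  0.36 -0.15  1.96  0.07  0.82 -1.69]
tool coords of held vial:  [[-24.5 -25.  -11.8]
 [  0.8 -21.5   1. ]
 [ 23.3 -10.4   8.1]]
 rot [ 7.4 -0.5 -0. ] shift tool now [-238.2    8.7   39. ] after rot [-237.8   13.6   39.6]
```

View pics/f4.png

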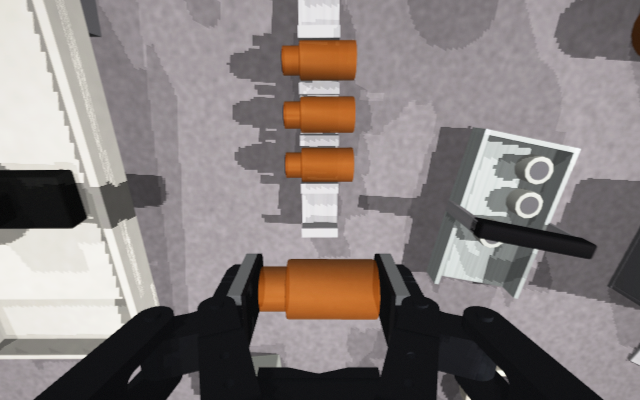

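```bash
python3 -m jog '0 0 0 -39 0 7 0.4;0 0 0 -39 0 7 0.4;0 0 0 -39 0 7 0.4;0 0 0 -39 0 7 0.4;0 0 0 -39 0 7 0.4'
python3 -m jog '0 0 0 -39 0 4 0.4;3.7 0 0 0 0 0 0.4;3.7 0 0 0 0 0 0.4;0 0 0 0 0 0 0.4;0 0 0 0 0 0 0.4'
python3 - <<'E'
from deckf import *
show(); print(toD(pose()[0]).round(4))
f=grab("wrist"); save(f,"f5.png")
Mt=np.stack([-uy,-un,ux],1); Mt[:,2]=np.cross(Mt[:,0],Mt[:,1])
dM(Mt,D(.008,0,.002))
P=f["P"];H=cv2.cvtColor(f["color"],cv2.COLOR_RGB2HSV)
m=(H[...,0]<20)&(H[...,1]>150)&(H[...,2]>80)
p,M=pose(f["obs"]); q=(P[m]-p)@M*1000; q=q[abs(q[:,2])<16]
print("tool coords of held vial: ",np.percentile(q,[3,50,97],axis=0).round(1))
d=(P-DC)@np.stack([ux,uy,un],1)
m=(f["color"].max(2)<60)&(abs(d[...,0]+.03)<.04)&(abs(d[...,1])<.08)&(d[...,2]>.012)&(d[...,2]<.024)
if m.sum()>50: print("chock",cv2.minAreaRect((d[m][:,:2]*1000).astype(np.float32)))
E
```

```text
clock: 12.5
tcp_pos: [0.5524, 0.2152, 0.1418]
orientation: [-1.252, 1.136, -1.137]
contact_force: [0.3, 0.2, 0.2]
grip_width: 0.0511
clock: 12.92
tcp_pos: [0.5519, 0.2524, 0.1419]
orientation: [-1.155, 1.045, -1.19]
contact_force: [0.4, -0.0, 0.3]
grip_width: 0.0509
t 12.92 tcp [0.5519 0.2524 0.1419] x [ 0.099 -0.995  0.   ] y [ 0.128  0.013 -0.992] z [0.987 0.098 0.129] F [ 0.4 -0.   0.3] w 0.0509 q [-0.43  0.41 -0.17  1.89  0.19  0.73 -2.19]
[ 0.0062 -0.0045  0.084 ]
 rot [ 0.6 -0.5  0. ] shift tool now [-4.9 82.2  1.5] after rot [-4.8 82.2  0.8]
tool coords of held vial:  [[-24.2 -24.8 -13.1]
 [  5.4 -20.9  -0.6]
 [238.7 101.   10.6]]
chock ((-17.731353759765625, -0.089141845703125), (21.699480056762695, 119.13977813720703), 0.5553901791572571)
```

View pics/f5.png

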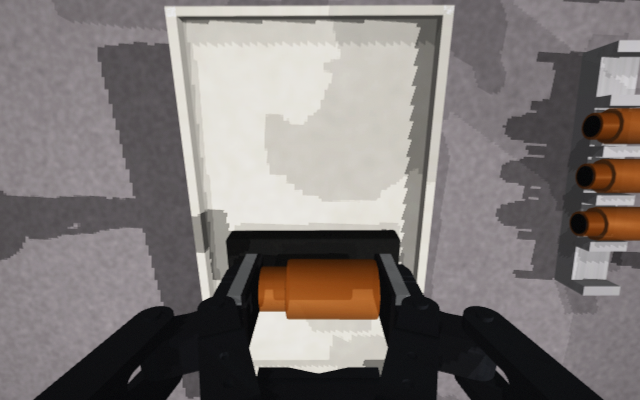

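```bash
python3 -m jog '0.6 -0.5 0 -4.5 20 3 0.4;0 0 0 0 20 0 0.4;0 0 0 0 20 0 0.4;0 0 0 0 14 0 0.4;0 0 0 0 0 0 0.4'
python3 -m jog '0 0 0 0 3 0 0.4;0 0 0 0 0 0 0.4;0 0 0 0 0 0 0.4;0 0 0 0 0 0 0.4;0 0 0 0 0 0 0.4'
python3 - <<'E'
from deckf import *
show(); print(toD(pose()[0]).round(4))
f=grab("wrist"); save(f,"f6.png")
Mt=np.stack([-uy,-un,ux],1); Mt[:,2]=np.cross(Mt[:,0],Mt[:,1])
dM(Mt,D(.010,0,.002))
E
```

```text
clock: 13.38
tcp_pos: [0.5655, 0.2569, 0.0667]
orientation: [-1.152, 1.034, -1.19]
contact_force: [-0.6, -0.8, -1.2]
grip_width: 0.0511
clock: 13.8
tcp_pos: [0.5669, 0.2591, 0.0678]
orientation: [-1.146, 1.03, -1.189]
contact_force: [0.1, -0.1, -0.8]
grip_width: 0.0513
t 13.8 tcp [0.5669 0.2591 0.0678] x [ 0.107 -0.994 -0.001] y [ 0.142  0.016 -0.99 ] z [0.984 0.106 0.143] F [ 0.1 -0.1 -0.8] w 0.0513 q [-0.45  0.53 -0.14  1.91  0.25  0.59 -2.23]
[0.0113 0.0005 0.0084]
 rot [-0.2  0.  -0. ] shift tool now [ 0.5  6.3 -1.1] after rot [ 0.5  6.3 -1.1]
```

View pics/f6.png

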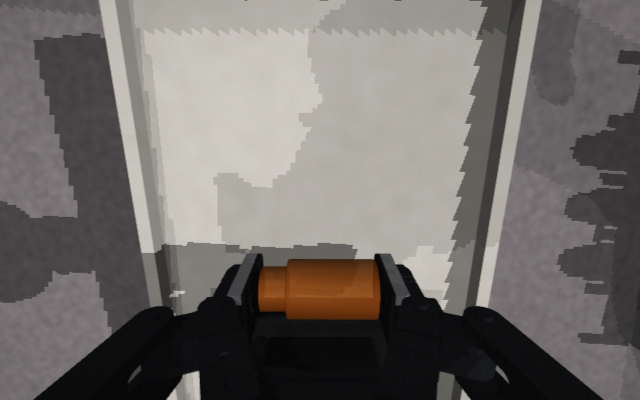

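```bash
python3 -m jog '0 0 0 0 4 0 0.4;0 0 0 0 1 0 0.4;0 0 0 0 0 0 0.4;0 0 0 0 0 0 0.4;0 0 0 0 0 0 0.4'
python3 -m jog '0 0 0 0 1 0 0.4;0 0 0 0 0 0 0.4;0 0 0 0 0 0 0.4;0 0 0 0 0 0 0.4;0 0 0 0 0 0 0.4'
python3 - <<'E'
from deckf import *
show(); print(toD(pose()[0]).round(4))
E
```

```text
clock: 14.27
tcp_pos: [0.5676, 0.2593, 0.0631]
orientation: [-1.146, 1.03, -1.19]
contact_force: [-2.8, -1.8, 9.6]
grip_width: 0.051
clock: 14.68
tcp_pos: [0.5677, 0.2593, 0.063]
orientation: [-1.146, 1.03, -1.19]
contact_force: [-6.7, -3.3, 18.1]
grip_width: 0.0511
t 14.68 tcp [0.5677 0.2593 0.063 ] x [ 0.107 -0.994 -0.   ] y [ 0.143  0.015 -0.99 ] z [0.984 0.106 0.143] F [-6.7 -3.3 18.1] w 0.0511 q [-0.45  0.54 -0.14  1.91  0.25  0.58 -2.23]
[0.0114 0.0006 0.0035]
```

Contact at TCP 3.5–4 mm above the surface. Back off 1.5 mm and release.

```bash
python3 -m jog '0 0 0 0 -1.3 0 0.4;0 0 0 0 0 0 0.4;0 0 0 0 0 0 0.7;0 0 0 0 0 0 0.8;0 0 0 0 0 0 0.9'
python3 -m jog '0 0 0 0 0 0 0.9;0 0 0 0 -20 0 0.9;0 0 0 0 -30 0 0.9;0 0 0 0 -30 0 0.9;0 0 0 0 0 0 0.9'
python3 - <<'E'
from deckf import *
show(); print(toD(pose()[0]).round(4))
f=grab("wrist"); save(f,"f7.png")
P=f["P"];H=cv2.cvtColor(f["color"],cv2.COLOR_RGB2HSV)
d=(P-DC)@np.stack([ux,uy,un],1)
m=(H[...,0]<20)&(H[...,1]>150)&(H[...,2]>60)&(abs(d[...,1])<.08)
print("vial",cv2.minAreaRect((d[m][:,:2]*1000).astype(np.float32)),np.nanmedian(d[m],0))
# topmost ridge
q=d[m];k=q[:,2]>np.percentile(q[:,2],90);print("ridge",q[k].mean(0).round(4))
m=(f["color"].max(2)<60)&(abs(d[...,0]+.03)<.04)&(abs(d[...,1])<.08)&(d[...,2]>.012)&(d[...,2]<.024)
if m.sum()>50: print("chock",cv2.minAreaRect((d[m][:,:2]*1000).astype(np.float32)))
E
```

```text
clock: 15.1
tcp_pos: [0.5669, 0.2587, 0.0618]
orientation: [-1.148, 1.031, -1.189]
contact_force: [0.3, -0.1, -0.7]
grip_width: 0.0769
clock: 15.52
tcp_pos: [0.5582, 0.2596, 0.147]
orientation: [-1.139, 1.027, -1.19]
contact_force: [0.7, -0.1, 0.1]
grip_width: 0.0769
t 15.52 tcp [0.5582 0.2596 0.147 ] x [ 0.107 -0.994 -0.004] y [ 0.148  0.019 -0.989] z [0.983 0.105 0.15 ] F [ 0.7 -0.1  0.1] w 0.0769 q [-0.43  0.41 -0.17  1.89  0.2   0.72 -2.2 ]
[0.0138 0.0019 0.088 ]
vial ((4.410378456115723, -0.15678024291992188), (54.88239669799805, 27.726274490356445), 89.58351135253906) [ 0.00896786 -0.00033279  0.02550497]
ridge [ 0.0049 -0.0037  0.0286]
chock ((-24.39117431640625, 0.10948562622070312), (118.15947723388672, 46.35362243652344), 89.51428985595703)
```

View pics/f7.png

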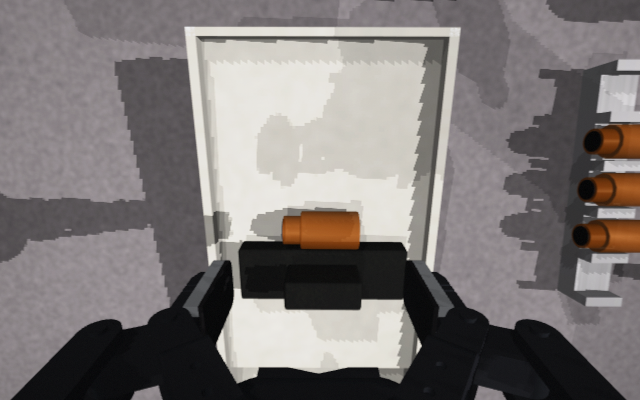

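```bash
python3 -m jog '-4.2 0 0 0 0 0 0.9;-4.2 0 0 0 0 0 0.9;0 0 0 40 0 0 0.9;0 0 0 40 0 0 0.9;0 0 0 40 0 0 0.9'
python3 -m jog '0 0 0 40 0 0 0.9;0 0 0 40 0 0 0.9;0 0 0 39 0 0 0.9;0 0 0 0 0 0 0.9;0 0 0 0 0 0 0.9'
python3 - <<'E'
from h import *
show()
delta([.572,.017,.02],-84.2)
f=grab("wrist"); save(f,"g1.png"); P=f["P"]
H=cv2.cvtColor(f["color"],cv2.COLOR_RGB2HSV)
m=((H[...,0]<20)&(H[...,1]>150)&(H[...,2]>80)).astype(np.uint8)
n,l,s,ce=cv2.connectedComponentsWithStats(m)
for i in range(1,n):
    if s[i,4]>100: q=P[l==i]; q=q[np.isfinite(q[:,0])&(q[:,2]>.03)];k=q[:,2]>np.percentile(q[:,2],85);print(ce[i].round(),s[i,4],"ray",ray(f,*ce[i],.04).round(4),"ridge",q[k].mean(0).round(4),[cv2.minAreaRect((q[:,:2]*1000).astype(np.float32))])
E
```

```text
clock: 15.98
tcp_pos: [0.5682, 0.1371, 0.1398]
orientation: [-1.263, 1.133, -1.127]
contact_force: [0.6, -1.0, -0.1]
grip_width: 0.0768
clock: 16.4
tcp_pos: [0.5809, 0.0161, 0.1401]
orientation: [-1.261, 1.138, -1.133]
contact_force: [0.2, 0.6, -0.2]
grip_width: 0.0768
t 16.4 tcp [0.5809 0.0161 0.1401] x [ 0.101 -0.995  0.001] y [-0.006 -0.002 -1.   ] z [ 0.995  0.101 -0.006] F [ 0.2  0.6 -0.2] w 0.0768 q [-0.02  0.43 -0.15  1.86  0.09  0.86 -1.68]
rot [ 0.4 -0.   0.1] shift in tool now [ -2.  120.1  -8. ] in target tool [ -1.8 120.1  -8.7]
[312. 112.] 2557 ray [0.6477 0.0276 0.04  ] ridge [0.6476 0.0234 0.0489] [((647.35107421875, 29.120189666748047), (25.357107162475586, 51.01001739501953), 5.778415203094482)]
[313. 165.] 2291 ray [0.6103 0.0237 0.04  ] ridge [0.6098 0.0192 0.0489] [((609.7666015625, 25.05805015563965), (25.0296573638916, 51.1447639465332), 5.75849723815918)]
[313. 213.] 2065 ray [0.5728 0.0199 0.04  ] ridge [0.5724 0.0149 0.0488] [((572.3515014648438, 21.17531394958496), (24.72579574584961, 51.326080322265625), 5.749149322509766)]
[  4. 215.] 235 ray [0.5471 0.2587 0.04  ] ridge [0.5532 0.2322 0.0709] [((559.7860107421875, 233.73797607421875), (20.929489135742188, 3.897568702697754), 7.35453987121582)]
```

View pics/g1.png

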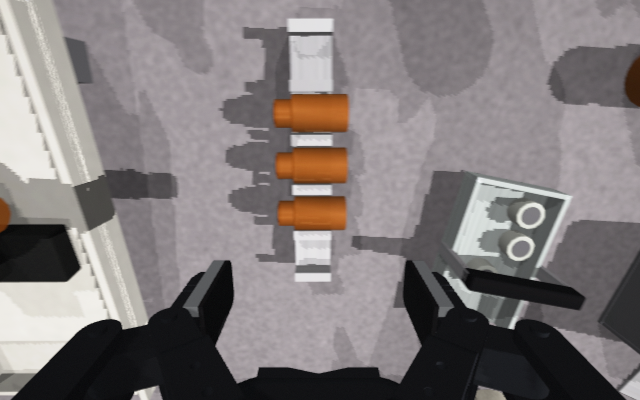

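```bash
python3 -m jog '0.4 0 0 -3 30 -4 0.9;0 0 0 -3 35 -4 0.9;0 0 0 0 35 0 0.9;0 0 0 0 17 0 0.9;0 0 0 0 0 0 0.9'
python3 - <<'E'
from h import *
show()
delta([.5724,.021,.021],-84.2)
E
```

```text
clock: 16.87
tcp_pos: [0.569, 0.0272, 0.0199]
orientation: [-1.263, 1.132, -1.124]
contact_force: [0.4, -0.3, 0.8]
grip_width: 0.0766
t 16.87 tcp [0.569  0.0272 0.0199] x [ 0.11  -0.994 -0.001] y [-0.006  0.    -1.   ] z [ 0.994  0.11  -0.006] F [ 0.4 -0.3  0.8] w 0.0766 q [-0.05  0.59 -0.14  1.94  0.13  0.62 -1.73]
rot [ 0.3  0.5 -0.1] shift in tool now [ 6.5 -1.1  2.7] in target tool [ 6.5 -1.1  2.8]
```

```bash
python3 -m jog '0.3 0.5 0 2 0 1 0.9;0 0 0 0 0 0 0.9;0 0 0 0 0 0 0.4;0 0 0 0 0 0 0.4;0 0 0 0 0 0 0.4'
python3 -m jog '0 0 0 0 0 0 0.4;0 0 0 0 0 0 0.4;0 0 0 0 0 0 0.4;0 0 0 0 0 0 0.4;0 0 0 0 0 0 0.4'
python3 - <<'E'
from h import *
show()
E
```

```text
clock: 17.28
tcp_pos: [0.5753, 0.0236, 0.0261]
orientation: [-1.246, 1.129, -1.141]
contact_force: [-0.5, 0.1, 5.7]
grip_width: 0.0514
clock: 17.7
tcp_pos: [0.5753, 0.0236, 0.0261]
orientation: [-1.245, 1.129, -1.141]
contact_force: [-0.5, 1.0, 6.5]
grip_width: 0.051
t 17.7 tcp [0.5753 0.0236 0.0261] x [ 0.098 -0.995 -0.   ] y [ 0.011  0.001 -1.   ] z [0.995 0.098 0.011] F [-0.5  1.   6.5] w 0.051 q [-0.05  0.58 -0.13  1.94  0.13  0.61 -1.74]
```

```bash
python3 -m jog '0 0 0 0 -15 0 0.4;0 0 0 0 -30 0 0.4;0 0 0 0 -35 0 0.4;0 0 0 0 -35 0 0.4;0 0 0 0 0 0 0.4'
cat > held.py <<'E'
from deckf import *
import sys
show(); print("D",toD(pose()[0]).round(4))
f=grab("wrist"); save(f,sys.argv[1])
P=f["P"];H=cv2.cvtColor(f["color"],cv2.COLOR_RGB2HSV)
am=(H[...,0]<20)&(H[...,1]>150)&(H[...,2]>60)
p,M=pose(f["obs"]); q=(P-p)@M*1000; k=am&(abs(q[...,0])<30)&(abs(q[...,2])<17)&(q[...,1]<0)&(q[...,1]>-40)
if k.sum()>50: print("held tool: ",np.percentile(q[k],[2,50,98],axis=0).round(1).tolist())
d=(P-DC)@np.stack([ux,uy,un],1)
k2=am&~k&(abs(d[...,1])<.07)&(abs(d[...,0])<.12)&(d[...,2]<.035)
n,l,s,ce=cv2.connectedComponentsWithStats(k2.astype(np.uint8))
for i in range(1,n):
    if s[i,4]>100: print("on deck",cv2.minAreaRect((d[l==i][:,:2]*1000).astype(np.float32)))
x=float(sys.argv[2]) if len(sys.argv)>2 else .035
h=float(sys.argv[3]) if len(sys.argv)>3 else .06
Mt=np.stack([-uy,-un,ux],1); Mt[:,2]=np.cross(Mt[:,0],Mt[:,1])
dM(Mt,D(x,0,h))
E
python3 held.py g2.png .037 .075
```

```text
clock: 18.12
tcp_pos: [0.5776, 0.0237, 0.147]
orientation: [-1.238, 1.123, -1.146]
contact_force: [0.2, 0.4, -0.1]
grip_width: 0.0517
t 18.12 tcp [0.5776 0.0237 0.147 ] x [ 0.098 -0.995 -0.   ] y [ 0.02   0.002 -1.   ] z [0.995 0.098 0.02 ] F [ 0.2  0.4 -0.1] w 0.0517 q [-0.02  0.41 -0.16  1.88  0.09  0.84 -1.7 ]
D [ 0.0081 -0.2347  0.0888]
held tool:  [[-25.3, -23.0, -11.5], [0.9, -19.4, 2.0], [23.9, -7.6, 9.3]]
on deck ((4.10256290435791, -22.1258544921875), (27.53934097290039, 8.244120597839355), 1.2891502380371094)
 rot [ 7.  -0.5  0. ] shift tool now [-235.     7.3   29.8] after rot [-234.7   11.2   30.7]
```

View pics/g2.png

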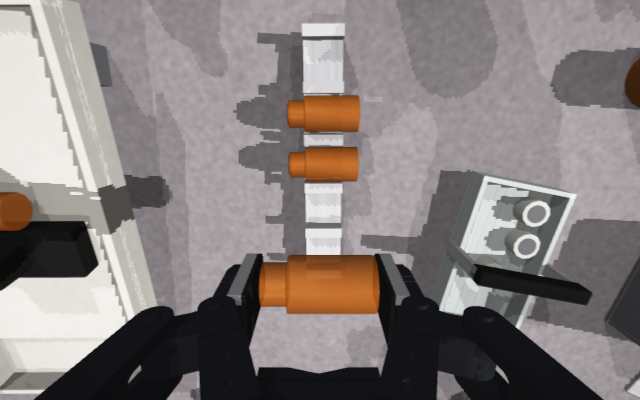

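```bash
python3 -m jog '0 0 0 -39 0 6 0.4;0 0 0 -39 0 6 0.4;0 0 0 -39 0 6 0.4;0 0 0 -39 0 6 0.4;0 0 0 -39 0 5 0.4'
python3 -m jog '0 0 0 -39 0 0 0.4;3.5 0 0 0 0 0 0.4;3.5 0 0 0 0 0 0.4;0 0 0 0 0 0 0.4;0 0 0 0 0 0 0.4'
python3 held.py g3.png .034 .010
```

```text
clock: 18.58
tcp_pos: [0.5824, 0.2216, 0.139]
orientation: [-1.248, 1.131, -1.14]
contact_force: [0.3, -0.0, -0.2]
grip_width: 0.0513
clock: 19.0
tcp_pos: [0.5779, 0.2585, 0.1391]
orientation: [-1.157, 1.046, -1.19]
contact_force: [-0.3, -0.2, 0.1]
grip_width: 0.0514
t 19.0 tcp [0.5779 0.2585 0.1391] x [ 0.099 -0.995  0.001] y [ 0.127  0.011 -0.992] z [0.987 0.098 0.127] F [-0.3 -0.2  0.1] w 0.0514 q [-0.42  0.46 -0.17  1.83  0.19  0.75 -2.17]
D [ 0.032  -0.0013  0.0775]
held tool:  [[-25.2, -22.9, -11.3], [0.9, -19.3, 2.2], [23.8, -7.2, 9.4]]
on deck ((14.472187042236328, 1.3748016357421875), (9.995030403137207, 51.52302932739258), 6.187751293182373)
 rot [ 0.6 -0.5  0.1] shift tool now [-1.8 67.6  1.7] after rot [-1.7 67.6  1. ]
```

View pics/g3.png

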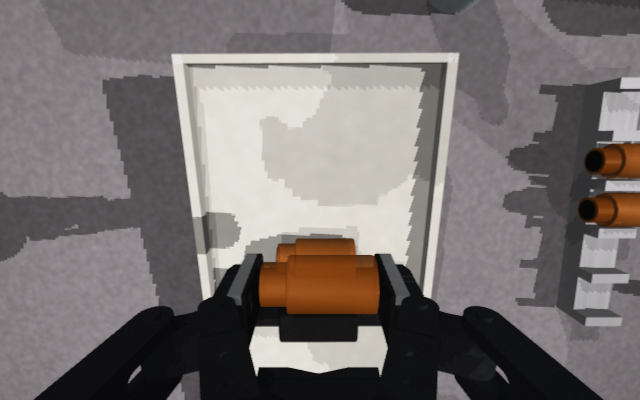

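```bash
python3 -m jog '0.6 -0.5 0 -1.5 20 2 0.4;0 0 0 0 20 0 0.4;0 0 0 0 14 0 0.4;0 0 0 0 10 0 0.4;0 0 0 0 0 0 0.4'
python3 -m jog '0 0 0 0 2 0 0.4;0 0 0 0 1 0 0.4;0 0 0 0 0 0 0.4;0 0 0 0 0 0 0.4;0 0 0 0 0 0 0.4'
python3 held.py g4.png .034 .006
```

```text
clock: 19.47
tcp_pos: [0.5893, 0.2602, 0.0741]
orientation: [-1.153, 1.034, -1.19]
contact_force: [0.9, 0.1, -0.0]
grip_width: 0.0511
clock: 19.88
tcp_pos: [0.5903, 0.2617, 0.0743]
orientation: [-1.149, 1.031, -1.189]
contact_force: [-0.7, -0.1, -0.3]
grip_width: 0.0511
t 19.88 tcp [0.5903 0.2617 0.0743] x [ 0.107 -0.994  0.001] y [ 0.14   0.014 -0.99 ] z [0.984 0.106 0.141] F [-0.7 -0.1 -0.3] w 0.0511 q [-0.44  0.55 -0.14  1.85  0.24  0.63 -2.2 ]
D [0.0355 0.0007 0.0115]
held tool:  [[-25.1, -22.9, -11.3], [0.9, -19.3, 2.1], [23.7, -8.0, 9.4]]
on deck ((5.6834516525268555, -1.5179080963134766), (58.82255172729492, 26.343658447265625), 83.1145248413086)
 rot [-0.1  0.   0. ] shift tool now [ 0.6  5.4 -1.4] after rot [ 0.6  5.4 -1.4]
```

View pics/g4.png

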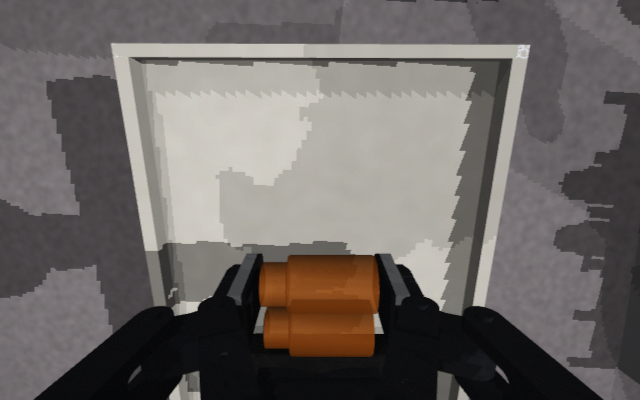

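```bash
python3 -m jog '0 0 0 0 4 0 0.4;0 0 0 0 1 0 0.4;0 0 0 0 0 0 0.4;0 0 0 0 0 0 0.4;0 0 0 0 0 0 0.4'
python3 - <<'E'
from deckf import *
show(); print(toD(pose()[0]).round(4))
E
```

```text
clock: 20.35
tcp_pos: [0.5907, 0.2616, 0.0686]
orientation: [-1.15, 1.031, -1.189]
contact_force: [-0.4, 0.2, 0.5]
grip_width: 0.0511
t 20.35 tcp [0.5907 0.2616 0.0686] x [ 0.107 -0.994  0.001] y [ 0.14   0.014 -0.99 ] z [0.984 0.106 0.14 ] F [-0.4  0.2  0.5] w 0.0511 q [-0.44  0.56 -0.14  1.85  0.24  0.62 -2.2 ]
[0.0351 0.0005 0.0058]
```

```bash
python3 -m jog '0 0 0 0 0.5 0 0.4;0 0 0 0 0 0 0.4;0 0 0 0 0 0 0.6;0 0 0 0 0 0 0.7;0 0 0 0 0 0 0.8'
python3 -m jog '0 0 0 0 0 0 0.85;0 0 0 0 -20 0 0.85;0 0 0 0 -30 0 0.85;0 0 0 0 -35 0 0.85;0 0 0 0 0 0 0.85'
python3 held.py g5.png
```

```text
clock: 20.77
tcp_pos: [0.5908, 0.2616, 0.068]
orientation: [-1.15, 1.031, -1.189]
contact_force: [0.5, 0.3, -0.8]
grip_width: 0.0682
clock: 21.18
tcp_pos: [0.5817, 0.2625, 0.1589]
orientation: [-1.14, 1.027, -1.19]
contact_force: [0.5, 1.0, 0.5]
grip_width: 0.0727
t 21.18 tcp [0.5817 0.2625 0.1589] x [ 0.107 -0.994 -0.003] y [ 0.148  0.019 -0.989] z [0.983 0.105 0.149] F [0.5 1.  0.5] w 0.0727 q [-0.42  0.43 -0.17  1.82  0.2   0.77 -2.17]
D [0.0389 0.0024 0.0965]
on deck ((17.14120864868164, -0.3230094909667969), (55.14703369140625, 54.805885314941406), 89.63783264160156)
 rot [-0.4  0.  -0.1] shift tool now [ 1.8 34.  -3. ] after rot [ 1.8 34.  -2.7]
```

View pics/g5.png

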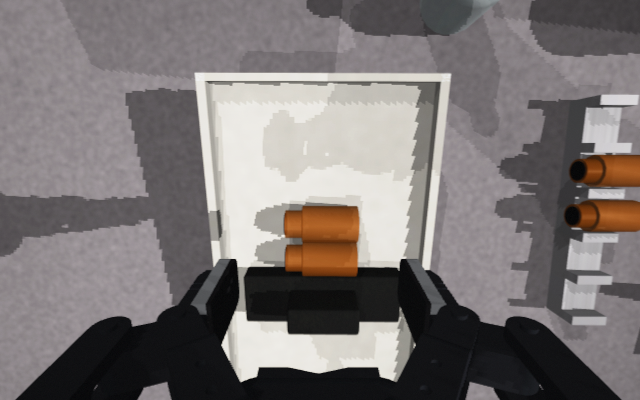

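```bash
python3 -m jog '-4.2 0 0 0 0 0 0.85;-4.2 0 0 0 0 0 0.85;0 0 0 39 0 0 0.85;0 0 0 39 0 0 0.85;0 0 0 39 0 0 0.85'
python3 -m jog '0 0 0 39 0 0 0.85;0 0 0 39 0 0 0.85;0 0 0 39 0 0 0.85;0 0 0 0 0 0 0.85;0 0 0 0 0 0 0.85'
python3 - <<'E'
from h import *
show()
delta([.6098,.025,.021],-84.2)
E
```

```text
clock: 21.65
tcp_pos: [0.5911, 0.143, 0.1509]
orientation: [-1.265, 1.133, -1.127]
contact_force: [1.3, -0.4, 0.3]
grip_width: 0.0729
clock: 22.07
tcp_pos: [0.6036, 0.0237, 0.1513]
orientation: [-1.263, 1.139, -1.133]
contact_force: [-0.3, 0.0, -0.3]
grip_width: 0.0726
t 22.07 tcp [0.6036 0.0237 0.1513] x [ 0.1   -0.995  0.003] y [-0.007 -0.003 -1.   ] z [ 0.995  0.1   -0.008] F [-0.3  0.  -0.3] w 0.0726 q [-0.03  0.46 -0.15  1.79  0.09  0.91 -1.69]
rot [ 0.4 -0.   0.2] shift in tool now [ -1.1 130.3   7.3] in target tool [ -0.7 130.3   6.3]
```

```bash
python3 -m jog '0.4 0 0 -1 35 3 0.9;0 0 0 0 35 3 0.9;0 0 0 0 35 0 0.9;0 0 0 0 20 0 0.9;0 0 0 0 8 0 0.9'
python3 -m jog '0 0 0 0 0 0 0.9;0 0 0 0 0 0 0.9;0 0 0 0 0 0 0.9;0 0 0 0 0 0 0.9;0 0 0 0 0 0 0.9'
python3 - <<'E'
from h import *
show()
delta([.6098,.025,.021],-84.2)
f=grab("wrist"); save(f,"h1.png")
E
```

```text
clock: 22.48
tcp_pos: [0.6065, 0.0309, 0.0152]
orientation: [-1.263, 1.132, -1.126]
contact_force: [-0.3, 0.4, 0.1]
grip_width: 0.0771
clock: 22.9
tcp_pos: [0.6108, 0.0294, 0.0211]
orientation: [-1.256, 1.127, -1.133]
contact_force: [0.9, -0.0, 0.5]
grip_width: 0.077
t 22.9 tcp [0.6108 0.0294 0.0211] x [ 0.107 -0.994  0.001] y [ 0.004 -0.001 -1.   ] z [0.994 0.107 0.004] F [ 0.9 -0.   0.5] w 0.077 q [-0.05  0.64 -0.13  1.85  0.13  0.66 -1.73]
rot [-0.2  0.3  0.1] shift in tool now [ 4.2  0.1 -1.4] in target tool [ 4.3  0.1 -1.4]
```

View pics/h1.png

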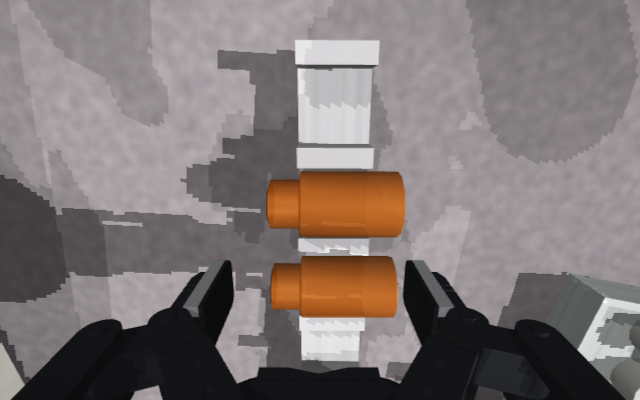

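```bash
python3 -m jog '0 0 0 4.5 2 -1 0.9;0 0 0 0 0 0 0.9;0 0 0 0 0 0 0.9;0 0 0 0 0 0 0.4;0 0 0 0 0 0 0.4'
python3 -m jog '0 0 0 0 0 0 0.4;0 0 0 0 0 0 0.4;0 0 0 0 0 0 0.4;0 0 0 0 0 0 0.4;0 0 0 0 0 0 0.4'
python3 -m jog '0 0 0 0 -15 0 0.4;0 0 0 0 -30 0 0.4;0 0 0 0 -35 0 0.4;0 0 0 0 -40 0 0.4;0 0 0 0 0 0 0.4'
python3 held.py h2.png .060 .075
```

```text
clock: 23.37
tcp_pos: [0.6092, 0.0246, 0.0175]
orientation: [-1.258, 1.129, -1.131]
contact_force: [0.6, 1.4, 0.4]
grip_width: 0.0544
clock: 23.78
tcp_pos: [0.6093, 0.0247, 0.0177]
orientation: [-1.258, 1.128, -1.132]
contact_force: [-0.1, -0.4, 1.9]
grip_width: 0.0512
clock: 24.2
tcp_pos: [0.6136, 0.0254, 0.1451]
orientation: [-1.248, 1.121, -1.137]
contact_force: [1.2, 1.2, 0.4]
grip_width: 0.0517
t 24.2 tcp [0.6136 0.0254 0.1451] x [ 0.106 -0.994  0.001] y [ 0.013  0.    -1.   ] z [0.994 0.106 0.013] F [1.2 1.2 0.4] w 0.0517 q [-0.03  0.47 -0.16  1.79  0.09  0.88 -1.69]
D [ 0.0435 -0.2368  0.082 ]
held tool:  [[-25.4, -31.4, -7.4], [0.8, -27.8, 6.0], [24.0, -16.3, 13.1]]
on deck ((16.48585319519043, -20.225669860839844), (12.568658828735352, 55.48448181152344), 88.8657455444336)
 rot [7.4 0.  0.1] shift tool now [-236.8    1.3   19. ] after rot [-236.8    4.    18.5]
```

View pics/h2.png

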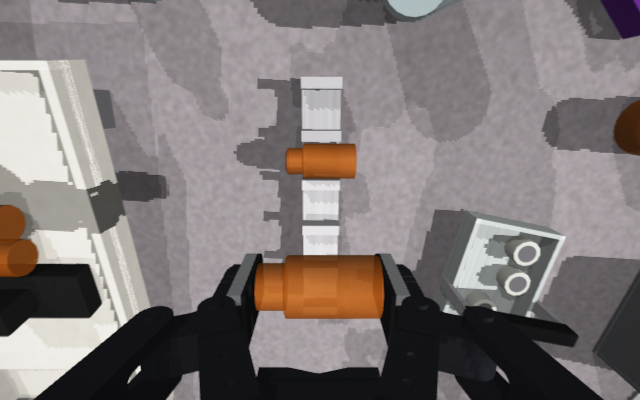

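```bash
python3 -m jog '0 0 0 -39.5 0 4 0.4;0 0 0 -39.5 0 4 0.4;0 0 0 -39.5 0 4 0.4;0 0 0 -39.5 0 3 0.4;0 0 0 -39.5 0 0 0.4'
python3 -m jog '0 0 0 -39.5 0 0 0.4;3.7 0 0 0 0 0 0.4;3.7 0 0 0 0 0 0.4;0 0 0 0 0 0 0.4;0 0 0 0 0 0 0.4'
python3 held.py h3.png .056 .004
```

```text
clock: 24.67
tcp_pos: [0.6022, 0.2242, 0.136]
orientation: [-1.259, 1.13, -1.132]
contact_force: [0.8, 0.4, -0.7]
grip_width: 0.0516
clock: 25.08
tcp_pos: [0.5972, 0.2615, 0.1362]
orientation: [-1.162, 1.04, -1.184]
contact_force: [-0.3, -0.2, -1.7]
grip_width: 0.0513
t 25.08 tcp [0.5972 0.2615 0.1362] x [ 0.108 -0.994  0.003] y [ 0.126  0.011 -0.992] z [0.986 0.107 0.126] F [-0.3 -0.2 -1.7] w 0.0513 q [-0.42  0.49 -0.16  1.79  0.19  0.77 -2.14]
D [ 0.0509 -0.0003  0.0719]
held tool:  [[-25.3, -31.4, -7.9], [0.8, -27.7, 6.1], [23.9, -15.2, 13.3]]
on deck ((38.73395538330078, 1.6695079803466797), (14.36489200592041, 52.5147705078125), 8.330794334411621)
 rot [0.7 0.  0.1] shift tool now [-0.9 68.1  4.7] after rot [-0.7 68.2  3.9]
```

View pics/h3.png

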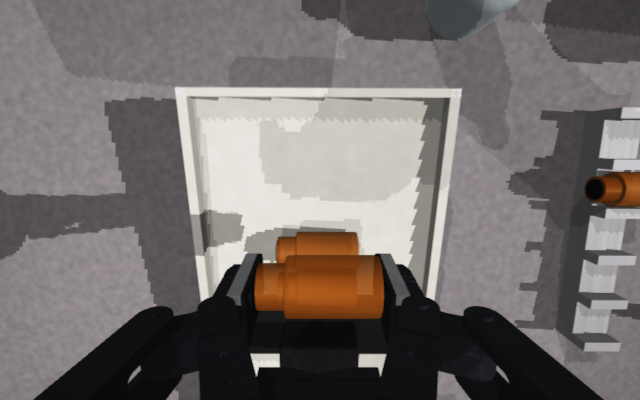

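```bash
python3 -m jog '0.7 0 0 -0.7 20 5 0.4;0 0 0 0 20 0 0.4;0 0 0 0 14 0 0.4;0 0 0 0 6 0 0.4;0 0 0 0 0 0 0.4'
python3 -m jog '0 0 0 0 0 0 0.4;0 0 0 0 0 0 0.4;0 0 0 0 0 0 0.4;0 0 0 0 0 0 0.4;0 0 0 0 0 0 0.4'
python3 held.py h4.png .056 -.002
```

```text
clock: 25.55
tcp_pos: [0.6113, 0.2628, 0.0764]
orientation: [-1.151, 1.033, -1.191]
contact_force: [-0.1, 0.1, -0.2]
grip_width: 0.0514
clock: 25.97
tcp_pos: [0.612, 0.2643, 0.0793]
orientation: [-1.147, 1.03, -1.19]
contact_force: [-0.1, -0.4, 0.2]
grip_width: 0.0514
t 25.97 tcp [0.612  0.2643 0.0793] x [ 0.107 -0.994  0.001] y [ 0.142  0.015 -0.99 ] z [0.984 0.106 0.143] F [-0.1 -0.4  0.2] w 0.0514 q [-0.43  0.57 -0.14  1.8   0.22  0.65 -2.17]
D [0.0579 0.0009 0.0134]
held tool:  [[-25.3, -31.3, -7.8], [0.8, -27.8, 6.0], [23.9, -16.3, 13.3]]
on deck ((14.970315933227539, -0.9375247955322266), (56.89790344238281, 47.7333869934082), 89.33588409423828)
 rot [-0.2  0.   0. ] shift tool now [ 0.8 15.3 -1.8] after rot [ 0.8 15.3 -1.7]
```

View pics/h4.png

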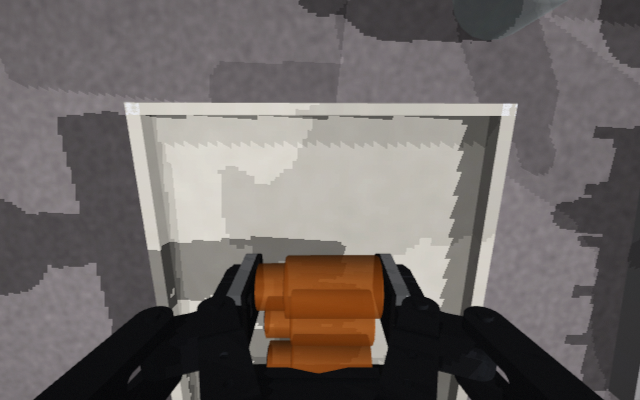

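```bash
python3 -m jog '0 0 0 0.5 6 -1.5 0.4;0 0 0 0 4 0 0.4;0 0 0 0 0 0 0.4;0 0 0 0 0 0 0.4;0 0 0 0 0 0 0.4'
python3 -m jog '0 0 0 0 2 0 0.4;0 0 0 0 0 0 0.4;0 0 0 0 0 0 0.4;0 0 0 0 0 0 0.4;0 0 0 0 0 0 0.4'
python3 -m jog '0 0 0 0 1 0 0.4;0 0 0 0 0 0 0.4;0 0 0 0 0 0 0.4;0 0 0 0 0 0 0.4;0 0 0 0 0 0 0.4'
python3 - <<'E'
from deckf import *
show(); print(toD(pose()[0]).round(4))
E
```

```text
clock: 26.43
tcp_pos: [0.6116, 0.2634, 0.0681]
orientation: [-1.149, 1.03, -1.19]
contact_force: [0.3, -0.3, 0.3]
grip_width: 0.0511
clock: 26.85
tcp_pos: [0.612, 0.2635, 0.0664]
orientation: [-1.148, 1.03, -1.19]
contact_force: [1.5, 0.4, -0.2]
grip_width: 0.0512
clock: 27.27
tcp_pos: [0.6122, 0.2636, 0.0654]
orientation: [-1.148, 1.03, -1.19]
contact_force: [1.1, -0.3, 0.3]
grip_width: 0.0518
t 27.27 tcp [0.6122 0.2636 0.0654] x [ 0.107 -0.994  0.001] y [ 0.141  0.014 -0.99 ] z [0.984 0.106 0.142] F [ 1.1 -0.3  0.3] w 0.0518 q [-0.43  0.59 -0.13  1.81  0.23  0.63 -2.18]
[ 0.0561  0.0002 -0.0003]
```

```bash
python3 -m jog '0 0 0 0 1.2 0 0.4;0 0 0 0 0 0 0.4;0 0 0 0 0 0 0.4;0 0 0 0 0 0 0.4;0 0 0 0 0 0 0.4'
python3 -m jog '0 0 0 0 0 0 0.55;0 0 0 0 0 0 0.7;0 0 0 0 0 0 0.8;0 0 0 0 0 0 0.85;0 0 0 0 0 0 0.85'
python3 -m jog '0 0 0 0 0 0 0.85;0 0 0 0 -20 0 0.85;0 0 0 0 -30 0 0.85;0 0 0 0 -40 0 0.85;0 0 0 0 0 0 0.85'
python3 held.py h5.png
```

```text
clock: 27.68
tcp_pos: [0.6124, 0.2636, 0.0643]
orientation: [-1.148, 1.03, -1.19]
contact_force: [0.9, 0.4, 0.1]
grip_width: 0.0516
clock: 28.1
tcp_pos: [0.6121, 0.2636, 0.0641]
orientation: [-1.149, 1.03, -1.19]
contact_force: [0.1, -0.2, -0.4]
grip_width: 0.0729
clock: 28.52
tcp_pos: [0.6026, 0.2647, 0.1611]
orientation: [-1.137, 1.025, -1.191]
contact_force: [1.2, 0.6, 1.0]
grip_width: 0.0728
t 28.52 tcp [0.6026 0.2647 0.1611] x [ 0.107 -0.994 -0.003] y [ 0.151  0.02  -0.988] z [0.983 0.105 0.152] F [1.2 0.6 1. ] w 0.0728 q [-0.42  0.46 -0.16  1.78  0.19  0.78 -2.15]
D [0.0601 0.0023 0.0957]
on deck ((28.80063247680664, -0.06004142761230469), (81.80376434326172, 54.38231658935547), 0.0771242082118988)
 rot [-0.6  0.  -0.1] shift tool now [  1.7  32.7 -24.2] after rot [  1.7  33.  -23.9]
```

View pics/h5.png

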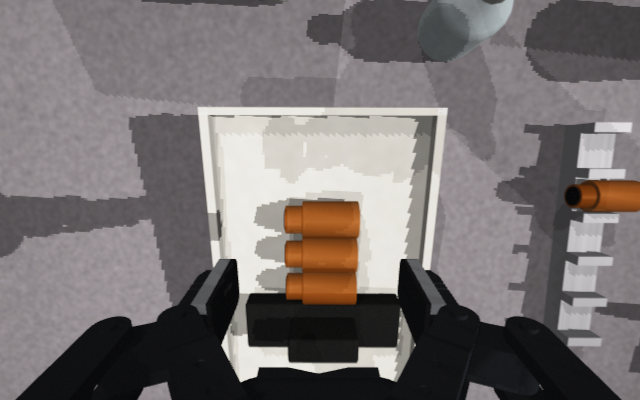

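```bash
python3 -m jog '-4.3 0 0 0 0 0 0.9;-4.3 0 0 0 0 0 0.9;0 0 0 39 0 3 0.9;0 0 0 39 0 4 0.9;0 0 0 39 0 4 0.9'
python3 -m jog '0 0 0 39 0 4 0.9;0 0 0 39 0 4 0.9;0 0 0 38 0 2 0.9;0 0 0 0 0 0 0.9;0 0 0 0 0 0 0.9'
python3 - <<'E'
from h import *
show()
delta([.6475,.029,.020],-84.2)
E
```

```text
clock: 28.98
tcp_pos: [0.6228, 0.1462, 0.1521]
orientation: [-1.267, 1.134, -1.126]
contact_force: [1.6, -0.5, 0.6]
grip_width: 0.077
clock: 29.4
tcp_pos: [0.6452, 0.0285, 0.1524]
orientation: [-1.264, 1.14, -1.133]
contact_force: [-0.9, 1.7, 0.0]
grip_width: 0.0767
t 29.4 tcp [0.6452 0.0285 0.1524] x [ 0.1   -0.995  0.003] y [-0.009 -0.004 -1.   ] z [ 0.995  0.1   -0.009] F [-0.9  1.7  0. ] w 0.0767 q [-0.04  0.52 -0.15  1.69  0.09  0.96 -1.69]
rot [ 0.5 -0.   0.2] shift in tool now [ -0.6 132.3   3.5] in target tool [ -0.2 132.4   2.3]
```

```bash
python3 -m jog '0.5 0 0 2 35 2.5 0.9;0 0 0 0 35 0 0.9;0 0 0 0 35 0 0.9;0 0 0 0 20 0 0.9;0 0 0 0 6 0 0.9'
python3 -m jog '0 0 0 0 0 0 0.9;0 0 0 0 0 0 0.9;0 0 0 0 0 0 0.9;0 0 0 0 0 0 0.9;0 0 0 0 0 0 0.9'
python3 - <<'E'
from h import *
show()
delta([.6475,.029,.018],-84.2)
f=grab("wrist"); save(f,"i1.png")
E
```

```text
clock: 29.82
tcp_pos: [0.6442, 0.0327, 0.0177]
orientation: [-1.264, 1.133, -1.126]
contact_force: [-0.5, -0.4, -0.5]
grip_width: 0.0767
clock: 30.23
tcp_pos: [0.649, 0.0312, 0.024]
orientation: [-1.256, 1.127, -1.133]
contact_force: [0.3, -0.2, 0.6]
grip_width: 0.0766
t 30.23 tcp [0.649  0.0312 0.024 ] x [ 0.107 -0.994  0.001] y [ 0.004 -0.001 -1.   ] z [0.994 0.107 0.004] F [ 0.3 -0.2  0.6] w 0.0766 q [-0.05  0.68 -0.13  1.75  0.13  0.72 -1.71]
rot [-0.2  0.3  0.1] shift in tool now [ 2.   6.  -1.7] in target tool [ 2.   6.  -1.7]
```

View pics/i1.png

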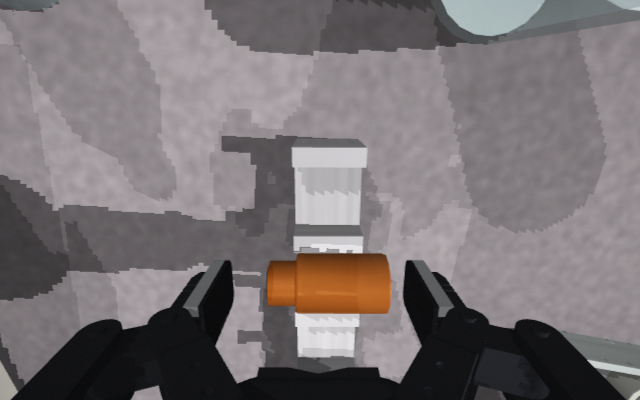

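```bash
python3 -m jog '0 0.3 0 2.5 4 1 0.9;0 0 0 0 0 0 0.9;0 0 0 0 0 0 0.9;0 0 0 0 0 0 0.4;0 0 0 0 0 0 0.4'
python3 -m jog '0 0 0 0 0 0 0.4;0 0 0 0 0 0 0.4;0 0 0 0 0 0 0.4;0 0 0 0 0 0 0.4;0 0 0 0 0 0 0.4'
python3 -m jog '0 0 0 0 -15 0 0.4;0 0 0 0 -30 0 0.4;0 0 0 0 -35 0 0.4;0 0 0 0 -40 0 0.4;0 0 0 0 0 0 0.4'
python3 held.py i2.png .083 .075
```

```text
clock: 30.7
tcp_pos: [0.6491, 0.0286, 0.0184]
orientation: [-1.256, 1.133, -1.135]
contact_force: [0.8, -0.6, 0.5]
grip_width: 0.0544
clock: 31.12
tcp_pos: [0.6493, 0.0287, 0.0185]
orientation: [-1.255, 1.132, -1.135]
contact_force: [-0.6, 0.2, 0.8]
grip_width: 0.0514
clock: 31.53
tcp_pos: [0.6537, 0.0293, 0.1466]
orientation: [-1.246, 1.124, -1.141]
contact_force: [1.9, -0.1, 0.0]
grip_width: 0.0512
t 31.53 tcp [0.6537 0.0293 0.1466] x [ 0.101 -0.995  0.001] y [ 0.014  0.    -1.   ] z [0.995 0.101 0.014] F [ 1.9 -0.1  0. ] w 0.0512 q [-0.03  0.52 -0.15  1.69  0.09  0.92 -1.69]
D [ 0.0836 -0.2372  0.0779]
held tool:  [[-25.3, -30.6, -9.3], [0.8, -27.0, 4.1], [24.0, -15.3, 11.2]]
on deck ((28.361324310302734, -15.086112976074219), (24.45104217529297, 83.93550109863281), 87.42118835449219)
 rot [ 7.4 -0.3  0.1] shift tool now [-2.372e+02 -7.000e-01  2.000e-01] after rot [-2.372e+02 -2.000e-01  1.500e+00]
```

View pics/i2.png

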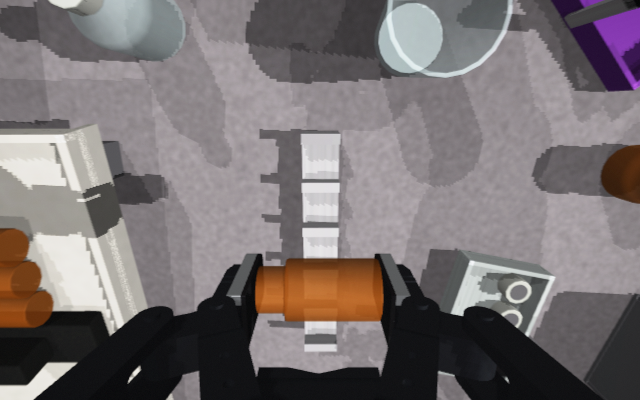

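```bash
python3 -m jog '0 0 0 -39.5 -1 0 0.4;0 0 0 -39.5 -1 0 0.4;0 0 0 -39.5 -1 0 0.4;0 0 0 -39.5 0 0 0.4;0 0 0 -39.5 0 0 0.4'
python3 -m jog '0 0 0 -39.5 0 0 0.4;3.7 0 0 0 0 0 0.4;3.7 0 0 0 0 0 0.4;0 0 0 0 0 0 0.4;0 0 0 0 0 0 0.4'
python3 held.py i3.png .083 .010
```

```text
clock: 32.0
tcp_pos: [0.6278, 0.2266, 0.1399]
orientation: [-1.257, 1.134, -1.135]
contact_force: [1.2, 0.4, -0.8]
grip_width: 0.0514
clock: 32.42
tcp_pos: [0.6236, 0.2641, 0.1401]
orientation: [-1.16, 1.043, -1.188]
contact_force: [-0.4, -0.9, -1.1]
grip_width: 0.0512
t 32.42 tcp [0.6236 0.2641 0.1401] x [ 0.102 -0.995  0.003] y [ 0.126  0.01  -0.992] z [0.987 0.102 0.127] F [-0.4 -0.9 -1.1] w 0.0512 q [-0.41  0.52 -0.15  1.72  0.18  0.8  -2.12]
D [ 0.0777 -0.0006  0.0721]
held tool:  [[-25.3, -30.5, -9.8], [0.8, -26.9, 4.2], [23.9, -13.8, 11.4]]
on deck ((63.151214599609375, 0.4074420928955078), (16.101137161254883, 54.026283264160156), 7.0732927322387695)
on deck ((1.4421863555908203, -0.7185859680175781), (56.99262619018555, 22.105911254882812), 83.9652099609375)
 rot [ 0.7 -0.3  0.2] shift tool now [-1.3 62.3  4.9] after rot [-1.1 62.4  4.2]
```

View pics/i3.png

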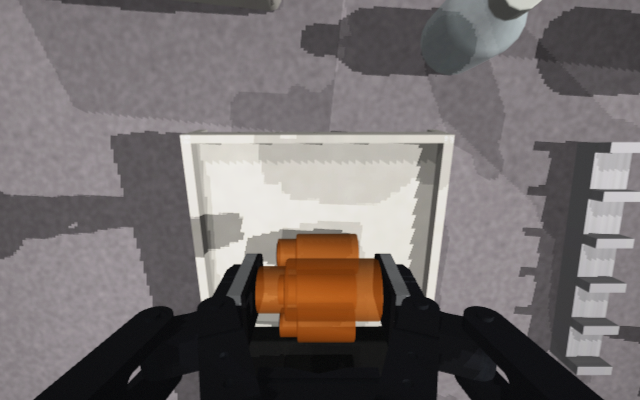

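```bash
python3 -m jog '0.7 -0.3 0 -1 20 5 0.4;0 0 0 0 20 0 0.4;0 0 0 0 10 0 0.4;0 0 0 0 5 0 0.4;0 0 0 0 0 0 0.4'
python3 -m jog '0 0 0 0 0 0 0.4;0 0 0 0 0 0 0.4;0 0 0 0 0 0 0.4;0 0 0 0 0 0 0.4;0 0 0 0 0 0 0.4'
python3 held.py i4.png .083 -.0015
```

```text
clock: 32.88
tcp_pos: [0.6372, 0.2656, 0.0858]
orientation: [-1.151, 1.032, -1.191]
contact_force: [-0.1, -0.6, -0.3]
grip_width: 0.0515
clock: 33.3
tcp_pos: [0.6376, 0.2669, 0.088]
orientation: [-1.148, 1.029, -1.191]
contact_force: [0.5, -1.0, -0.0]
grip_width: 0.0515
t 33.3 tcp [0.6376 0.2669 0.088 ] x [ 0.107 -0.994  0.002] y [ 0.142  0.014 -0.99 ] z [0.984 0.106 0.143] F [ 0.5 -1.  -0. ] w 0.0515 q [-0.42  0.59 -0.13  1.73  0.21  0.7  -2.14]
D [0.0845 0.0008 0.0185]
held tool:  [[-25.3, -30.5, -9.9], [0.8, -26.9, 4.2], [23.9, -15.3, 11.4]]
on deck ((45.61865997314453, 1.2854480743408203), (51.6736946105957, 31.792715072631836), 89.27957153320312)
 rot [-0.2  0.   0.1] shift tool now [ 0.7 19.9 -1.5] after rot [ 0.8 19.9 -1.4]
```

View pics/i4.png

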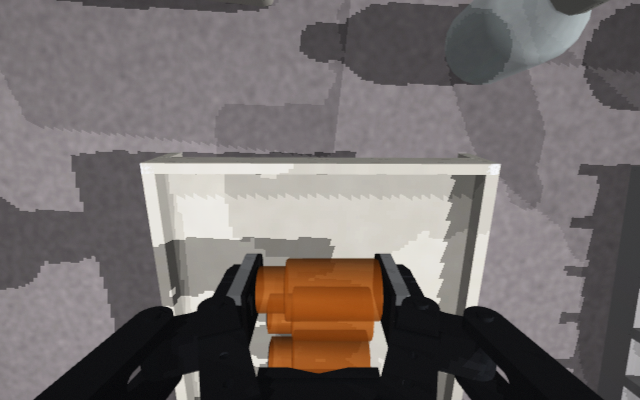

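```bash
python3 -m jog '0 0 0 0.5 8 -1 0.4;0 0 0 0 5 0 0.4;0 0 0 0 2 0 0.4;0 0 0 0 0 0 0.4;0 0 0 0 0 0 0.4'
python3 -m jog '0 0 0 0 2 0 0.4;0 0 0 0 0 0 0.4;0 0 0 0 0 0 0.4;0 0 0 0 0 0 0.4;0 0 0 0 0 0 0.4'
python3 held.py i5.png .083 -.0015
```

```text
clock: 33.77
tcp_pos: [0.6385, 0.2662, 0.0719]
orientation: [-1.149, 1.03, -1.191]
contact_force: [1.6, 0.2, -0.4]
grip_width: 0.0515
clock: 34.18
tcp_pos: [0.6388, 0.2664, 0.0704]
orientation: [-1.149, 1.03, -1.191]
contact_force: [1.2, 0.1, -0.3]
grip_width: 0.0519
t 34.18 tcp [0.6388 0.2664 0.0704] x [ 0.107 -0.994  0.002] y [ 0.141  0.013 -0.99 ] z [0.984 0.106 0.142] F [ 1.2  0.1 -0.3] w 0.0519 q [-0.42  0.62 -0.13  1.74  0.22  0.67 -2.15]
D [0.0832 0.0001 0.0009]
held tool:  [[-25.3, -30.5, -16.5], [1.1, -26.8, 3.8], [23.9, -15.4, 11.4]]
on deck ((51.02216339111328, 1.0496578216552734), (30.398347854614258, 52.04292678833008), 0.579343855381012)
 rot [-0.2  0.   0.1] shift tool now [ 0.1  2.4 -0.2] after rot [ 0.1  2.4 -0.2]
```

View pics/i5.png

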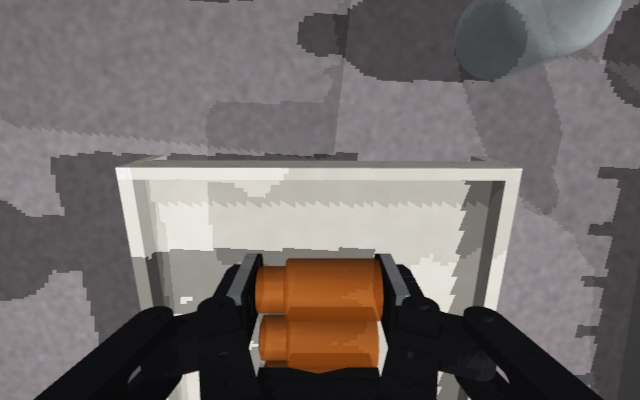

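```bash
python3 -m jog '0 0 0 0 1.5 0 0.4;0 0 0 0 0 0 0.4;0 0 0 0 0 0 0.4;0 0 0 0 0 0 0.4;0 0 0 0 0 0 0.4'
python3 -m jog '0 0 0 0 0 0 0.55;0 0 0 0 0 0 0.7;0 0 0 0 0 0 0.8;0 0 0 0 0 0 0.85;0 0 0 0 0 0 0.85'
python3 -m jog '0 0 0 0 0 0 0.85;0 0 0 0 -20 0 0.85;0 0 0 0 -30 0 0.85;0 0 0 0 -40 0 0.85;0 0 0 0 0 0 0.85'
python3 -m jog '0 0 0 0 -40 0 0.85;0 0 0 0 -30 -20 0.85;0 0 0 0 0 -30 0.85;0 0 0 0 0 -30 0.85;0 0 0 0 0 0 0.85'
python3 held.py i6.png
python3 - <<'E'
from h import *
f=grab("scene"); save(f,"i7.png",(170,150,510,350),2.3); f=grab("top"); save(f,"i8.png",(170,130,460,280),2.7)
E
```

```text
clock: 34.65
tcp_pos: [0.639, 0.2664, 0.0688]
orientation: [-1.149, 1.03, -1.191]
contact_force: [0.6, -0.1, -0.7]
grip_width: 0.0514
clock: 35.07
tcp_pos: [0.6388, 0.2664, 0.0687]
orientation: [-1.149, 1.03, -1.19]
contact_force: [0.2, -0.2, 0.0]
grip_width: 0.0726
clock: 35.48
tcp_pos: [0.6294, 0.2675, 0.166]
orientation: [-1.137, 1.025, -1.191]
contact_force: [2.0, 0.2, 0.8]
grip_width: 0.0725
clock: 35.9
tcp_pos: [0.5319, 0.2554, 0.215]
orientation: [-1.154, 1.03, -1.188]
contact_force: [-0.7, -0.3, -0.1]
grip_width: 0.0727
t 35.9 tcp [0.5319 0.2554 0.215 ] x [ 0.11  -0.994  0.003] y [ 0.137  0.012 -0.99 ] z [0.984 0.109 0.138] F [-0.7 -0.3 -0.1] w 0.0727 q [-0.44  0.3  -0.18  1.87  0.16  0.86 -2.17]
D [-0.003   0.0006  0.1591]
on deck ((40.9886474609375, 1.1491107940673828), (109.21810913085938, 52.619239807128906), 0.6886118054389954)
 rot [-0.1  0.2  0.1] shift tool now [ 0.4 99.4 35. ] after rot [ 0.5 99.3 35.1]
```

View pics/i6.png

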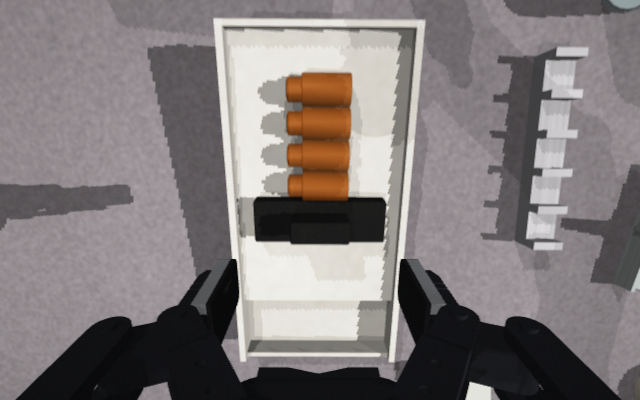

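View pics/i7.png

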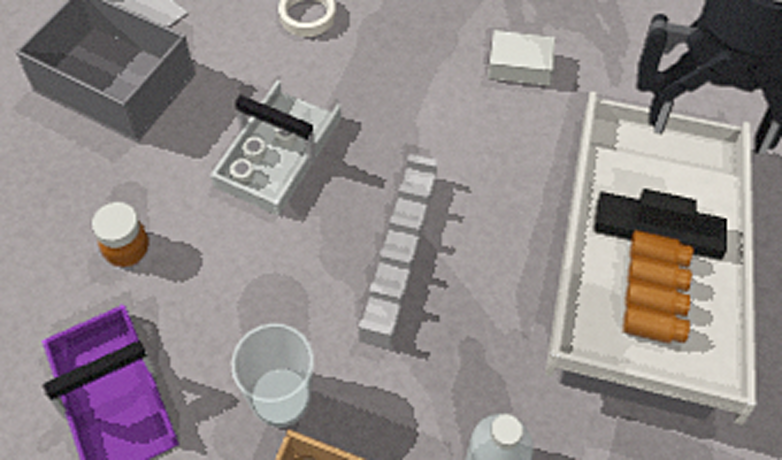

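View pics/i8.png

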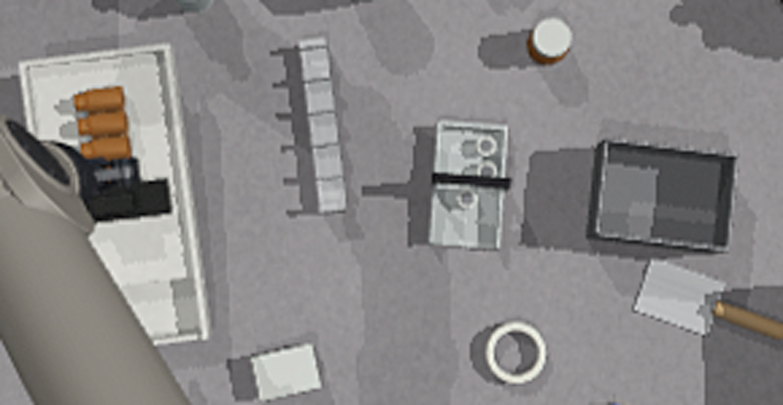

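```bash
python3 - <<'E'
from h import *
f=grab("scene");P=f["P"]; g=grab("top");
for n,ff,b in(("top",g,(320,165,375,235)),("scene",f,(255,180,320,250))):
    P=ff["P"]; m=np.zeros((400,640),bool); m[b[1]:b[3],b[0]:b[2]]=1
    k=m&(ff["color"].max(2)<60)&(P[...,2]>.05); q=P[k]; print(n,"handle",cv2.minAreaRect((q[:,:2]*1000).astype(np.float32)),np.median(q,0).round(4),k.sum(), cv2.fitLine((q[:,:2]*1000).astype(np.float32),cv2.DIST_L2,0,.01,.01).ravel().round(3))
for n,ff in(("top",g),("scene",f)):
    P=ff["P"]; k=(P[...,2]>.06)&(P[...,2]<.078)&(P[...,1]<-.26)&(P[...,1]>-.47)&(P[...,0]>.4)&(P[...,0]<.62); q=P[k]; print(n,"tub rim",cv2.minAreaRect((q[:,:2]*1000).astype(np.float32)),k.sum())
delta([.5,-.14,.2],-4.4)
E
```

```text
top handle ((535.8781127929688, -141.3826904296875), (84.36000061035156, 11.403315544128418), 84.48429107666016) [ 0.5361 -0.1415  0.072 ] 97 [ 1.04000e-01  9.95000e-01  5.35933e+02 -1.40996e+02]
scene handle ((538.3792724609375, -142.10728454589844), (87.96669006347656, 13.183645248413086), 84.09518432617188) [ 0.5403 -0.1399  0.0713] 221 [ 1.02000e-01  9.95000e-01  5.39934e+02 -1.40331e+02]
top tub rim ((514.7410278320312, -358.7921142578125), (151.7930450439453, 110.97333526611328), 81.85042572021484) 278
scene tub rim ((517.1015014648438, -358.80804443359375), (152.1317138671875, 112.02991485595703), 81.52933502197266) 573
rot [ -6.8 -79.4   5.8] shift in tool now [389.5   5.  -82.1] in target tool [  -8.4   16.1 -397.7]
```

```bash
python3 -m jog '-3.9 0 0 0 0 0 1;-3.9 0 0 0 0 0 1;0 0 0 39 0 -7 1;0 0 0 39 0 -7 1;0 0 0 39 0 -7 1'
python3 -m jog '0 0 0 39 0 -7 1;0 0 0 39 0 -7 1;0 0 0 39 0 -7 1;0 0 0 39 0 -7 1;0 0 0 39 0 -7 1'
python3 -m jog '0 0 0 39 0 -6 1;0 -7 0 0 0 0 1;0 -7 0 0 0 0 1;0 -7 0 0 0 0 1;0 -7 0 0 0 0 1'
python3 -m jog '0 -7 0 0 0 0 1;0 -7 0 0 0 0 1;0 -7 0 0 0 0 1;0 -7 0 0 0 0 1;0 -7 0 0 0 0 1'
python3 - <<'E'
from h import *
show()
delta([.505,-.12,.2],-5.9)
E
```

```text
clock: 36.57
tcp_pos: [0.5304, 0.1361, 0.2154]
orientation: [-1.254, 1.124, -1.134]
contact_force: [1.2, -1.3, -0.4]
grip_width: 0.0857
clock: 36.98
tcp_pos: [0.5159, -0.0629, 0.2162]
orientation: [-1.253, 1.125, -1.135]
contact_force: [0.5, -0.6, -0.3]
grip_width: 0.0852
clock: 37.4
tcp_pos: [0.5145, -0.1009, 0.2161]
orientation: [-1.433, 0.751, -0.762]
contact_force: [0.7, -0.0, -0.2]
grip_width: 0.0851
clock: 37.82
tcp_pos: [0.5145, -0.1005, 0.2161]
orientation: [-1.552, 0.276, -0.287]
contact_force: [-0.3, 0.3, -0.1]
grip_width: 0.0856
t 37.82 tcp [ 0.5145 -0.1005  0.2161] x [ 0.936 -0.352  0.007] y [ 0.007 -0.001 -1.   ] z [0.352 0.936 0.001] F [-0.3  0.3 -0.1] w 0.0856 q [ 0.24  0.25 -0.2   1.92  0.06  0.96 -0.34]
rot [ -0.  -14.7   0.4] shift in tool now [ -2.1  16.  -21.6] in target tool [ -7.4  16.1 -20.4]
```

```bash
python3 -m jog '0 -7.2 0 0 0 0 1;0 -7.2 0 0 0 0 1;0 0 0 20 0 -32 1;0 0 0 0 0 -32 1;0 0 0 0 0 0 1'
python3 -m jog '0 0 0 0 0 0 1;0 0 0 0 0 0 1;0 0 0 0 0 0 1;0 0 0 0 0 0 1;0 0 0 0 0 0 1'
python3 - <<'E'
from h import *
show()
f=grab("wrist"); save(f,"j1.png"); P=f["P"]
k=(f["color"].max(2)<60)&(P[...,2]>.05)&(P[...,2]<.085)&(abs(P[...,1]+.141)<.06)&(abs(P[...,0]-.537)<.04); q=P[k]; print(cv2.minAreaRect((q[:,:2]*1000).astype(np.float32)),np.median(q,0).round(4),k.sum(), cv2.fitLine((q[:,:2]*1000).astype(np.float32),cv2.DIST_L2,0,.01,.01).ravel().round(3))
delta([.538,-.1415,.045],-5.9)
E
```

```text
clock: 38.23
tcp_pos: [0.5261, -0.1739, 0.2161]
orientation: [-1.573, 0.092, -0.102]
contact_force: [-0.5, -0.5, -0.5]
grip_width: 0.0855
clock: 38.65
tcp_pos: [0.5263, -0.1647, 0.2164]
orientation: [-1.57, 0.083, -0.094]
contact_force: [1.2, -0.1, -0.0]
grip_width: 0.0854
t 38.65 tcp [ 0.5263 -0.1647  0.2164] x [ 0.994 -0.113  0.007] y [ 0.007 -0.001 -1.   ] z [ 0.113  0.994 -0.   ] F [ 1.2 -0.1 -0. ] w 0.0854 q [ 0.36  0.3  -0.2   1.86  0.07  0.98  0.01]
((537.5602416992188, -141.6927032470703), (87.37056732177734, 11.299795150756836), 84.3247299194336) [ 0.538  -0.1386  0.0737] 1305 [ 9.90000e-02  9.95000e-01  5.37980e+02 -1.39432e+02]
rot [ 0.  -0.6  0.4] shift in tool now [  7.9 171.4  24.6] in target tool [  9.3 171.4  24.5]
```

View pics/j1.png

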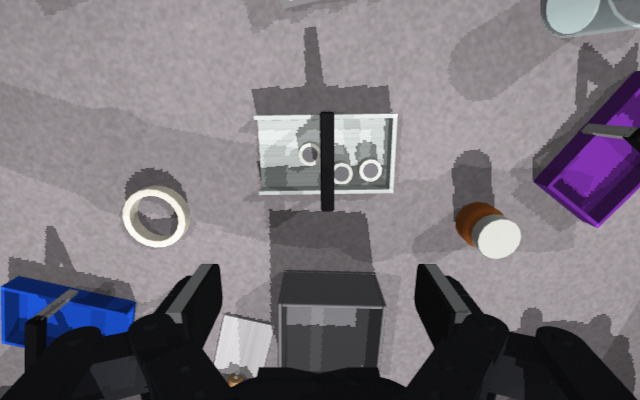

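```bash
python3 -m jog '0 -0.5 0 8 20 12 0.6;0 0 0 0 35 12 0.6;0 0 0 0 38 0 0.6;0 0 0 0 38 0 0.6;0 0 0 0 25 0 0.6'
python3 -m jog '0 0 0 0 10 0 0.6;0 0 0 0 0 0 0.6;0 0 0 0 0 0 0.6;0 0 0 0 0 0 0.6;0 0 0 0 0 0 0.6'
python3 - <<'E'
from h import *
show()
f=grab("wrist"); save(f,"j2.png")
delta([.538,-.1415,.047],-5.9)
E
```

```text
clock: 39.12
tcp_pos: [0.5362, -0.1418, 0.0574]
orientation: [-1.569, 0.079, -0.085]
contact_force: [-0.4, -0.6, 0.4]
grip_width: 0.0511
clock: 39.53
tcp_pos: [0.5392, -0.1433, 0.0524]
orientation: [-1.571, 0.075, -0.091]
contact_force: [0.6, 0.4, 0.5]
grip_width: 0.051
t 39.53 tcp [ 0.5392 -0.1433  0.0524] x [ 0.994 -0.106  0.01 ] y [ 0.01  -0.002 -1.   ] z [ 0.106  0.994 -0.001] F [0.6 0.4 0.5] w 0.051 q [ 0.29  0.52 -0.18  1.97  0.15  0.65 -0.09]
rot [ 0.1 -0.2  0.6] shift in tool now [-1.3  5.2  1.6] in target tool [-1.2  5.2  1.6]
```

View pics/j2.png

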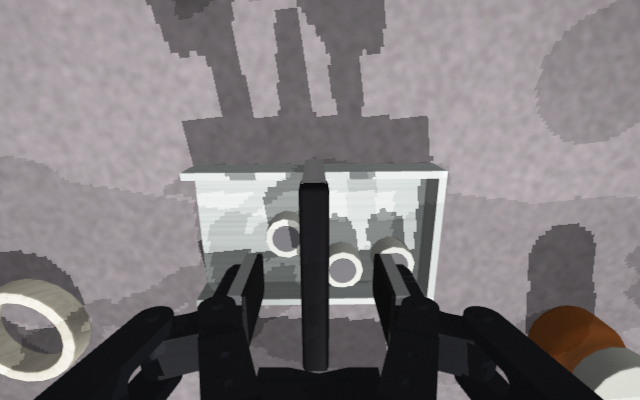

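```bash
python3 -m jog '0 0 0.6 -1 5 1.5 0.6;0 0 0 0 0 0 0.6;0 0 0 0 0 0 0.6;0 0 0 0 0 0 0;0 0 0 0 0 0 0' 80
python3 -m jog '0 0 0 0 0 0 0;0 0 0 0 0 0 0;0 0 0 0 0 0 0;0 0 0 0 0 0 0;0 0 0 0 0 0 0'
python3 - <<'E'
from h import *
show()
E
```

```text
clock: 40.0
tcp_pos: [0.5369, -0.1414, 0.0454]
orientation: [-1.57, 0.086, -0.08]
contact_force: [-0.3, -0.0, 0.2]
grip_width: 0.028
clock: 40.42
tcp_pos: [0.5371, -0.1414, 0.0456]
orientation: [-1.57, 0.086, -0.08]
contact_force: [-1.5, 0.4, 4.1]
grip_width: 0.0106
t 40.42 tcp [ 0.5371 -0.1414  0.0456] x [ 0.994 -0.105 -0.003] y [-0.003 -0.    -1.   ] z [ 0.105  0.994 -0.001] F [-1.5  0.4  4.1] w 0.0106 q [ 0.29  0.54 -0.18  1.97  0.15  0.65 -0.1 ]
```

```bash
python3 -m jog '0 0 0 0 -8 0 0;0 0 0 0 -18 0 0;0 0 0 0 -25 0 0;0 0 0 0 -25 0 0;0 0 0 0 -25 0 0'
python3 -m jog '0 0 0 0 -25 0 0;0 0 0 0 -15 0 0;0 -3 0 0 0 0 0;0 -5 0 0 0 0 0;0 -5 0 0 0 0 0'
python3 - <<'E'
from h import *
show()
f=grab("wrist"); save(f,"k1.png")
f=grab("scene"); save(f,"k2.png",(130,80,400,280),2.9)
E
```

```text
clock: 40.83
tcp_pos: [0.5363, -0.1412, 0.1471]
orientation: [-1.569, 0.087, -0.078]
contact_force: [0.3, -0.2, -2.9]
grip_width: 0.0108
clock: 41.25
tcp_pos: [0.5368, -0.1412, 0.1866]
orientation: [-1.568, -0.095, 0.102]
contact_force: [0.3, -0.6, -2.6]
grip_width: 0.0106
t 41.25 tcp [ 0.5368 -0.1412  0.1866] x [ 0.992  0.125 -0.004] y [-0.004 -0.    -1.   ] z [-0.125  0.992  0.   ] F [ 0.3 -0.6 -2.6] w 0.0106 q [ 0.35  0.35 -0.26  1.87  0.11  0.94  0.17]
```

View pics/k1.png

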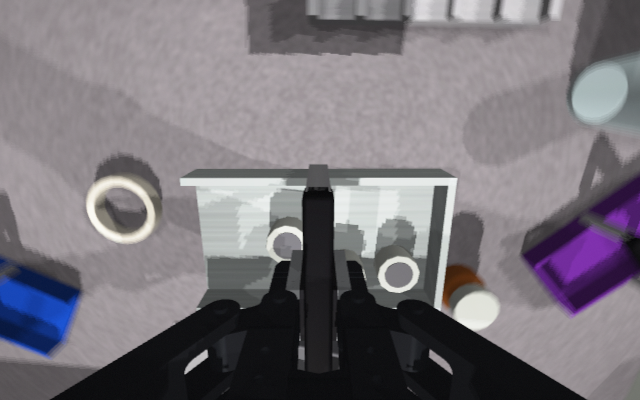

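View pics/k2.png

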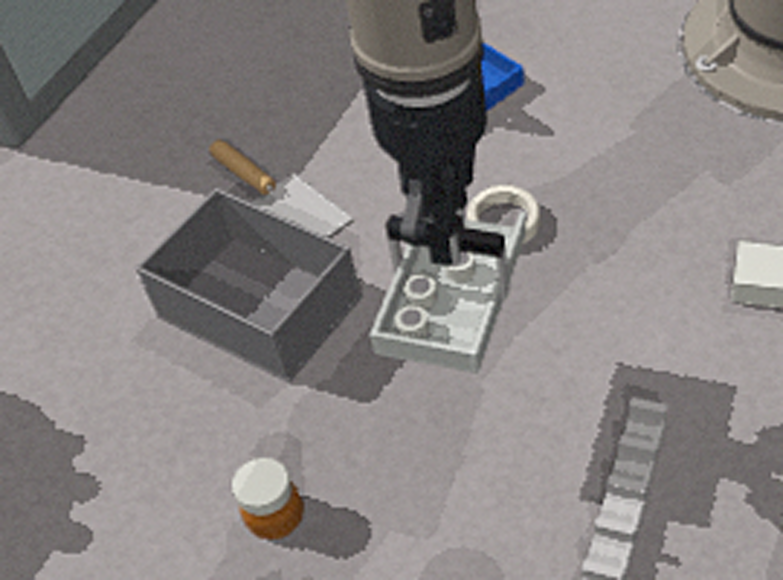

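```bash
python3 -m jog '0 -5 0 0 0 0 0;0 -5 0 0 0 0 0;0 -5 0 0 0 0 0;0 -5 0 0 0 0 0;0 -5 0 0 0 0 0'
python3 -m jog '0 -5 0 0 0 0 0;0 -5 0 0 0 0 0;0 -5 0 0 0 0 0;0 -5 0 0 0 0 0;0 -5 0 0 0 0 0'
python3 -m jog '0 -5 0 0 0 0 0;0 -5 0 0 0 0 0;0 -5 0 0 0 0 0;0 -5 0 0 0 0 0;0 -4 0 0 0 0 0'
python3 - <<'E'
from h import *
show()
f=grab("wrist"); save(f,"k3.png")
for n in("top","scene"):
    P=grab(n)["P"]; k=(P[...,2]>.06)&(P[...,2]<.078)&(P[...,1]<-.25)&(P[...,1]>-.5)&(P[...,0]>.4)&(P[...,0]<.64); q=P[k]; print(n,"tub rim",cv2.minAreaRect((q[:,:2]*1000).astype(np.float32)),k.sum())
E
```

```text
clock: 41.77
tcp_pos: [0.5369, -0.1413, 0.186]
orientation: [-1.525, -0.434, 0.442]
contact_force: [0.8, -0.9, -3.3]
grip_width: 0.0105
clock: 42.18
tcp_pos: [0.5368, -0.1414, 0.186]
orientation: [-1.425, -0.772, 0.779]
contact_force: [0.4, 0.2, -3.6]
grip_width: 0.0106
clock: 42.6
tcp_pos: [0.5369, -0.1414, 0.186]
orientation: [-1.276, -1.089, 1.095]
contact_force: [0.6, -0.0, -2.4]
grip_width: 0.0107
t 42.6 tcp [ 0.5369 -0.1414  0.186 ] x [ 0.156  0.988 -0.001] y [-0.005  0.    -1.   ] z [-0.988  0.156  0.005] F [ 0.6 -0.  -2.4] w 0.0107 q [ 0.55  0.38 -0.51  1.86  0.22  0.96  1.36]
top tub rim ((514.8865966796875, -359.26312255859375), (152.2559356689453, 110.73467254638672), 81.72651672363281) 281
scene tub rim ((517.1904296875, -360.1320495605469), (152.66160583496094, 111.51728820800781), 81.97923278808594) 585
```

View pics/k3.png

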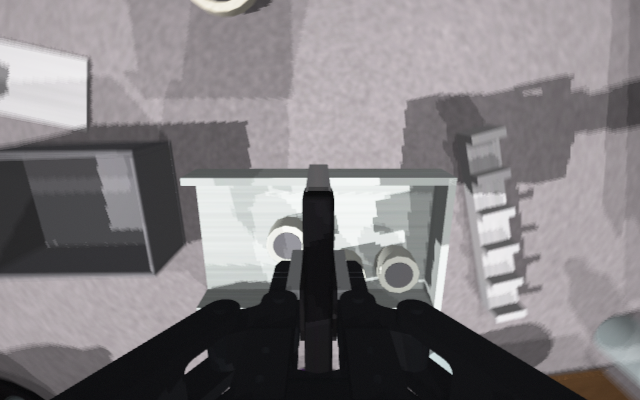

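```bash
python3 -m jog '0 0 0 -10 0 -1 0;0 0 0 -20 0 -2 0;0 0 0 -25 0 -2 0;0 0 0 -25 0 -2 0;0 0 0 -25 0 -2 0'
python3 -m jog '0 0 0 -25 0 -2 0;0 0 0 -20 0 -2 0;0 0 0 -12 0 0 0;0 0 0 -6 0 0 0;0 0 0 0 0 0 0'
python3 - <<'E'
from h import *
show()
f=grab("wrist"); save(f,"k4.png")
f=grab("scene"); save(f,"k5.png",(130,80,400,280),2.9)
E
```

```text
clock: 43.17
tcp_pos: [0.5293, -0.2484, 0.1864]
orientation: [-1.279, -1.086, 1.093]
contact_force: [0.3, -0.5, -2.5]
grip_width: 0.0107
clock: 43.58
tcp_pos: [0.5231, -0.3107, 0.1861]
orientation: [-1.278, -1.086, 1.092]
contact_force: [-0.3, -1.0, -3.5]
grip_width: 0.0107
t 43.58 tcp [ 0.5231 -0.3107  0.1861] x [ 0.161  0.987 -0.001] y [-0.005 -0.    -1.   ] z [-0.987  0.161  0.004] F [-0.3 -1.  -3.5] w 0.0107 q [ 0.77  0.45 -0.44  1.74  0.23  1.    1.65]
```

View pics/k4.png

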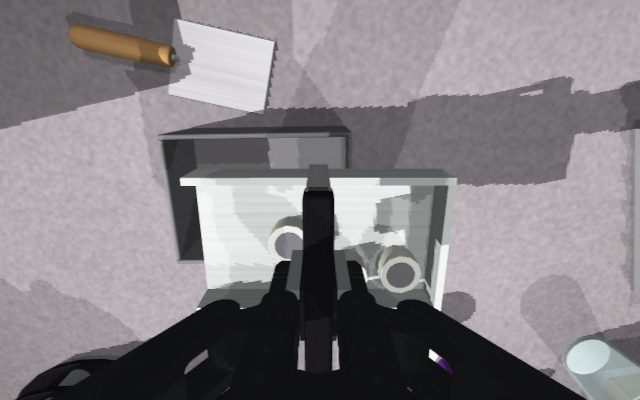

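View pics/k5.png

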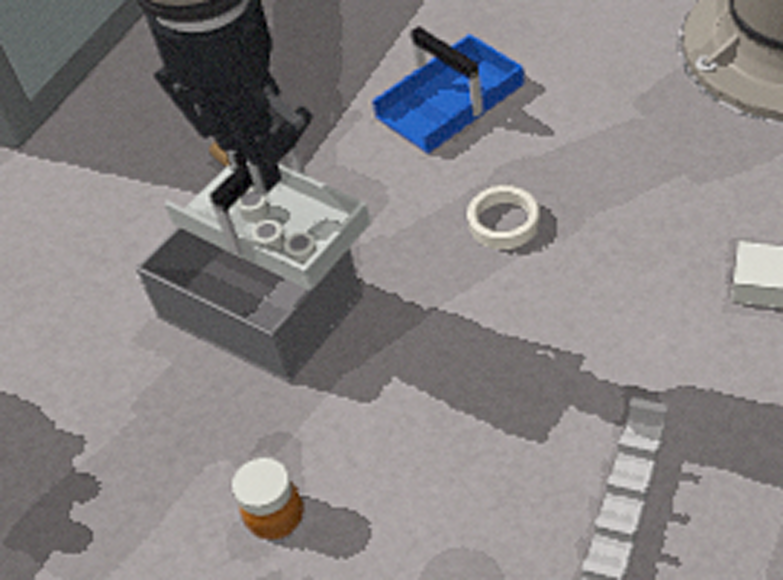

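```bash
python3 -m jog '0 0 -5 0 0 0 0;0 0 -5 0 0 0 0;0 0 -5 0 0 0 0;0 0 -5 0 0 0 0;0 0 -4 0 0 0 0'
python3 - <<'E'
from h import *
show()
f=grab("scene"); save(f,"k6.png",(130,80,400,280),2.9)
E
```

```text
clock: 44.1
tcp_pos: [0.5244, -0.3087, 0.187]
orientation: [-0.986, -1.288, 0.774]
contact_force: [-0.6, -0.4, -3.6]
grip_width: 0.0104
t 44.1 tcp [ 0.5244 -0.3087  0.187 ] x [0.144 0.901 0.409] y [ 0.062  0.405 -0.912] z [-0.988  0.157  0.003] F [-0.6 -0.4 -3.6] w 0.0104 q [ 1.01  0.6  -0.56  1.6  -0.1   1.17  1.97]
```

View pics/k6.png

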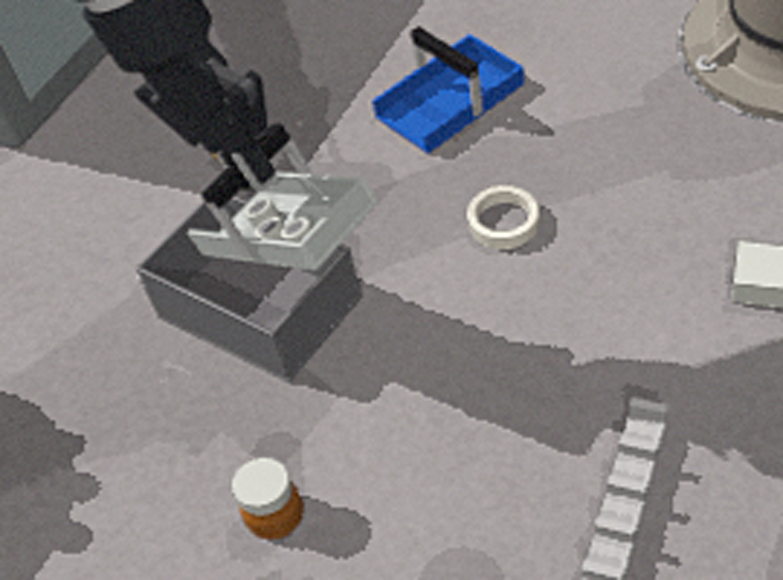

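```bash
python3 -m jog '0 0 -3 0 0 0 0;0 0 -3 0 0 0 0;0 0 -3 0 0 0 0;0 0 -3 0 0 0 0;0 0 -3 0 0 0 0'
python3 -m jog '0 0 -4 0 0 0 0;0 0 -4 0 0 0 0;0 0 0 0 0 0 0;0 0 0 0 0 0 0;0 0 0 0 0 0 0'
python3 - <<'E'
from h import *
show()
f=grab("scene"); save(f,"k7.png",(130,80,400,280),2.9)
f=grab("wrist"); save(f,"k8.png")
E
```

```text
clock: 44.57
tcp_pos: [0.5247, -0.3078, 0.1869]
orientation: [-0.798, -1.383, 0.576]
contact_force: [0.6, 0.9, -2.5]
grip_width: 0.0106
clock: 44.98
tcp_pos: [0.5246, -0.3079, 0.187]
orientation: [-0.697, -1.426, 0.469]
contact_force: [0.4, 0.8, -1.6]
grip_width: 0.0105
t 44.98 tcp [ 0.5246 -0.3079  0.187 ] x [0.108 0.676 0.729] y [ 0.111  0.721 -0.684] z [-0.988  0.155  0.003] F [ 0.4  0.8 -1.6] w 0.0105 q [ 1.15  0.8  -0.63  1.48 -0.29  1.37  2.12]
```

View pics/k7.png

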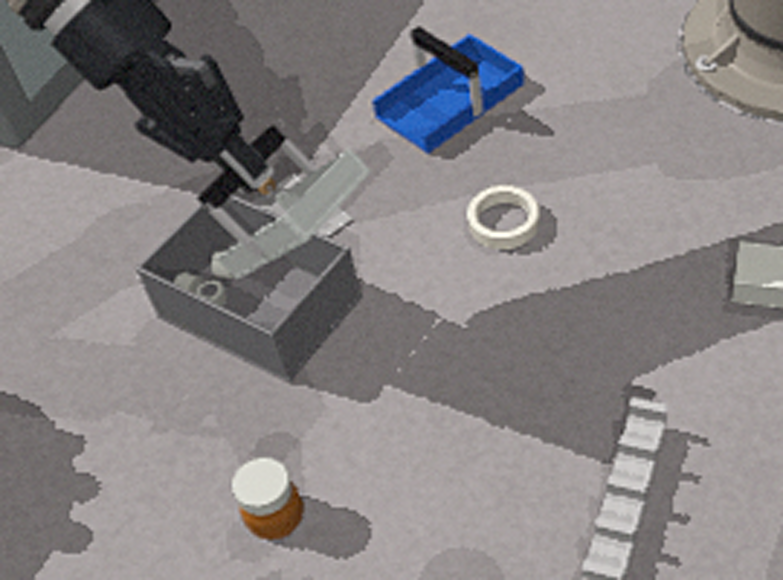

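View pics/k8.png

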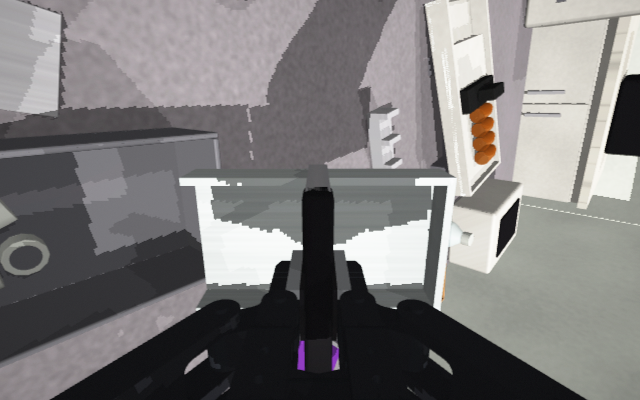

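```bash
python3 -m jog '0 0 0 0 0 0 0;0 0 0 0 0 0 0;0 0 0 0 0 0 0;0 0 5 0 0 0 0;0 0 6 0 0 0 0'
python3 -m jog '0 0 6 0 0 0 0;0 0 6 0 0 0 0;0 0 6 0 0 0 0;0 0 6 0 0 0 0;0 0 6 0 0 0 0'
python3 -m jog '0 0 6 20 0 0 0;0 0 0 30 0 0 0;0 0 0 35 0 0 0;0 0 0 35 0 0 0;0 0 0 35 0 0 0'
python3 -m jog '0 0 0 13 0 0 0;0 0 0 0 0 0 0;0 0 0 0 0 0 0;0 0 0 0 0 0 0;0 0 0 0 0 0 0'
python3 - <<'E'
from h import *
show()
f=grab("top"); save(f,"l1.png",(300,140,460,270),4.9)
f=grab("wrist"); save(f,"l2.png")
f=grab("scene"); save(f,"l3.png",(150,120,510,340),2.2)
delta([.537,-.1415,.187],81.7)
E
```

```text
clock: 45.5
tcp_pos: [0.5225, -0.3117, 0.1844]
orientation: [-0.841, -1.359, 0.614]
contact_force: [0.3, 1.1, -2.8]
grip_width: 0.0105
clock: 45.92
tcp_pos: [0.5242, -0.3092, 0.1877]
orientation: [-1.212, -1.142, 1.018]
contact_force: [-0.4, 0.1, -3.6]
grip_width: 0.0106
clock: 46.33
tcp_pos: [0.5479, -0.154, 0.1888]
orientation: [-1.277, -1.089, 1.094]
contact_force: [0.2, 0.4, -2.7]
grip_width: 0.0106
clock: 46.75
tcp_pos: [0.5498, -0.1454, 0.1882]
orientation: [-1.279, -1.086, 1.093]
contact_force: [0.6, 0.3, -2.4]
grip_width: 0.0105
t 46.75 tcp [ 0.5498 -0.1454  0.1882] x [ 0.16   0.987 -0.001] y [-0.004 -0.001 -1.   ] z [-0.987  0.16   0.004] F [ 0.6  0.3 -2.4] w 0.0105 q [ 0.54  0.39 -0.49  1.83  0.22  0.98  1.36]
rot [-0.2 -0.9 -0.1] shift in tool now [ 1.2  1.3 13.3] in target tool [ 1.4  1.2 13.3]
```

View pics/l1.png

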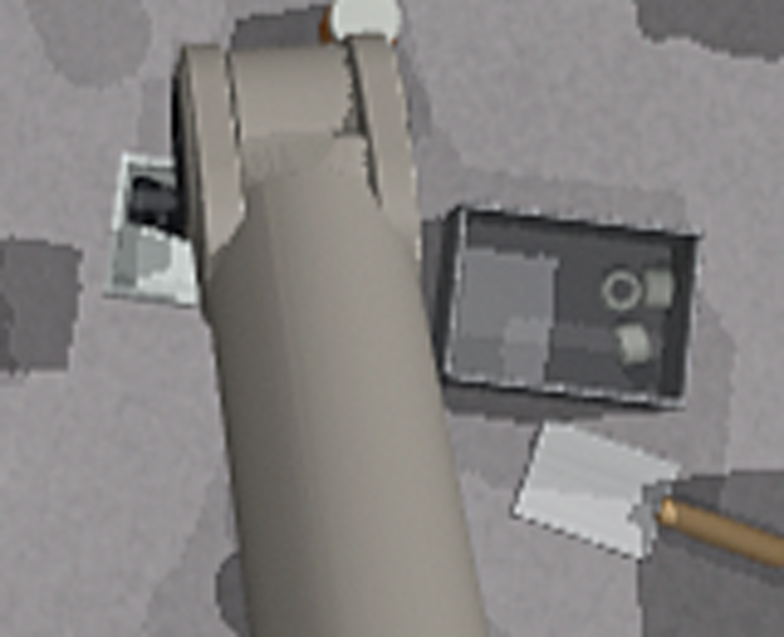

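View pics/l2.png

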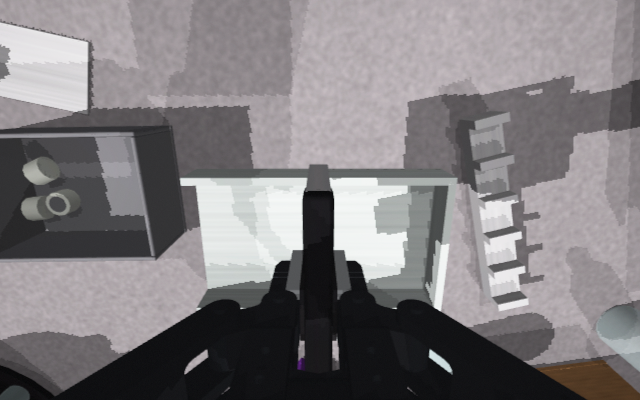

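View pics/l3.png

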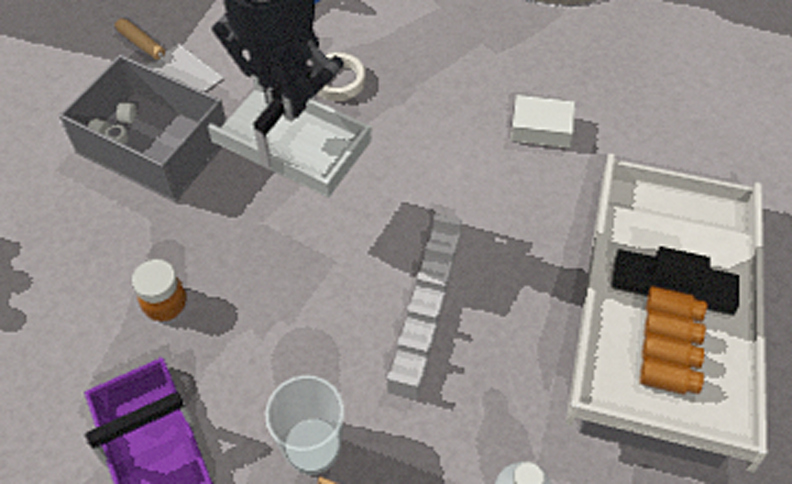

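```bash
python3 -m jog '0 0 0 0 20 7 0;0 0 0 0 30 6 0;0 0 0 0 30 0 0;0 0 0 0 25 0 0;0 0 0 0 20 0 0'
python3 -m jog '0 0 0 0 8 0 0;0 0 0 0 4 0 0;0 0 0 0 0 0 0;0 0 0 0 0 0 0;0 0 0 0 0 0 0'
python3 -c "
from h import *
show()"
```

```text
clock: 47.32
tcp_pos: [0.5358, -0.1421, 0.0615]
orientation: [-1.276, -1.087, 1.094]
contact_force: [0.2, -0.1, -2.2]
grip_width: 0.0105
clock: 47.73
tcp_pos: [0.538, -0.1417, 0.0528]
orientation: [-1.279, -1.09, 1.093]
contact_force: [0.0, 0.3, -2.1]
grip_width: 0.0105
t 47.73 tcp [ 0.538  -0.1417  0.0528] x [ 0.158  0.988 -0.001] y [-0.002 -0.001 -1.   ] z [-0.988  0.158  0.001] F [ 0.   0.3 -2.1] w 0.0105 q [ 0.48  0.56 -0.42  1.95  0.34  0.7   1.26]
```

```bash
python3 -m jog '0 0 0 0 4 0 0;0 0 0 0 2 0 0;0 0 0 0 0 0 0;0 0 0 0 0 0 0;0 0 0 0 0 0 0'
python3 -m jog '0 0 0 0 1 0 0;0 0 0 0 0 0 0;0 0 0 0 0 0 0;0 0 0 0 0 0 0;0 0 0 0 0 0 0'
python3 -c "
from h import *
show()"
```

```text
clock: 48.15
tcp_pos: [0.5371, -0.1416, 0.0457]
orientation: [-1.278, -1.089, 1.094]
contact_force: [0.2, 0.0, -1.1]
grip_width: 0.0109
clock: 48.57
tcp_pos: [0.537, -0.1415, 0.0456]
orientation: [-1.278, -1.089, 1.094]
contact_force: [-3.9, 0.6, 10.1]
grip_width: 0.0104
t 48.57 tcp [ 0.537  -0.1415  0.0456] x [ 0.157  0.988 -0.001] y [-0.004 -0.001 -1.   ] z [-0.988  0.157  0.003] F [-3.9  0.6 10.1] w 0.0104 q [ 0.47  0.57 -0.42  1.96  0.35  0.69  1.25]
```

Seated at the original height. Release, rise, check.

```bash
python3 -m jog '0 0 0 0 -0.7 0 0;0 0 0 0 0 0 0.3;0 0 0 0 0 0 0.5;0 0 0 0 0 0 0.5;0 0 0 0 0 0 0.5'
python3 -m jog '0 0 0 0 0 0 0.5;0 0 0 0 -15 0 0.5;0 0 0 0 -30 0 0.5;0 0 0 0 -35 0 0.5;0 0 0 0 -35 0 0.5'
python3 -m jog '0 0 0 0 -35 0 0.5;0 0 0 0 -30 0 0.5;0 0 0 0 0 20 0.5;0 0 0 0 0 20 0.5;0 0 0 0 0 0 0.5'
python3 - <<'E'
from deckf import *
show()
f=grab("top"); save(f,"m1.png",(160,120,470,280),2.5)
g=grab("scene"); save(g,"m2.png",(150,80,510,340),2.2)
w=grab("wrist"); save(w,"m3.png")
d=(g["P"]-DC)@np.stack([ux,uy,un],1);H=cv2.cvtColor(g["color"],cv2.COLOR_RGB2HSV)
m=(H[...,0]<20)&(H[...,1]>150)&(abs(d[...,0])<.12)&(abs(d[...,1])<.07); print("vials",cv2.minAreaRect((d[m][:,:2]*1000).astype(np.float32)))
m=(g["color"].max(2)<60)&(abs(d[...,0]+.03)<.05)&(abs(d[...,1])<.07)&(d[...,2]>.012)&(d[...,2]<.024); print("chock",cv2.minAreaRect((d[m][:,:2]*1000).astype(np.float32)))
E
```

```text
clock: 48.98
tcp_pos: [0.5368, -0.1414, 0.045]
orientation: [-1.277, -1.089, 1.094]
contact_force: [0.4, -0.8, 0.4]
grip_width: 0.0429
clock: 49.4
tcp_pos: [0.5366, -0.1412, 0.1609]
orientation: [-1.275, -1.088, 1.095]
contact_force: [0.8, 0.2, 0.1]
grip_width: 0.0427
clock: 49.82
tcp_pos: [0.4951, -0.1349, 0.2255]
orientation: [-1.277, -1.087, 1.096]
contact_force: [-0.6, -0.2, 0.1]
grip_width: 0.0426
t 49.82 tcp [ 0.4951 -0.1349  0.2255] x [ 0.157  0.988 -0.002] y [-0.006 -0.001 -1.   ] z [-0.988  0.157  0.006] F [-0.6 -0.2  0.1] w 0.0426 q [ 0.59  0.26 -0.52  1.91  0.16  1.01  1.41]
vials ((35.763545989990234, 2.121002197265625), (57.93025207519531, 116.95370483398438), 89.85221099853516)
chock ((-33.25238037109375, -1.9035415649414062), (119.04288482666016, 42.4061393737793), 89.89005279541016)
```

View pics/m1.png

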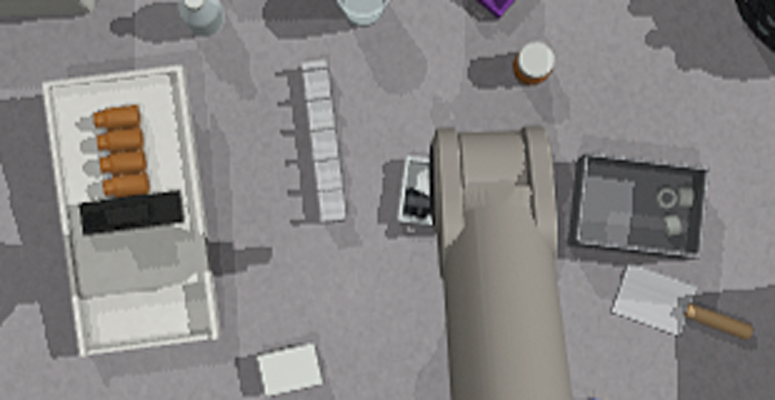

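View pics/m2.png

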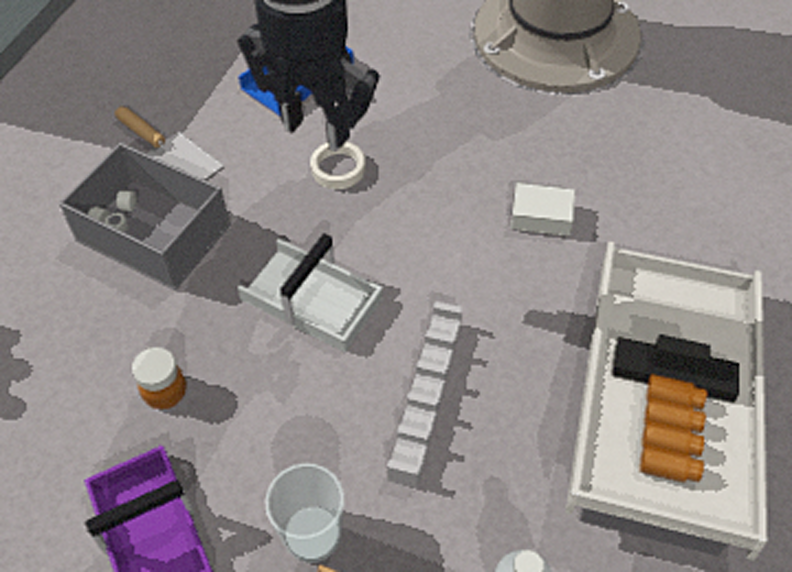

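View pics/m3.png

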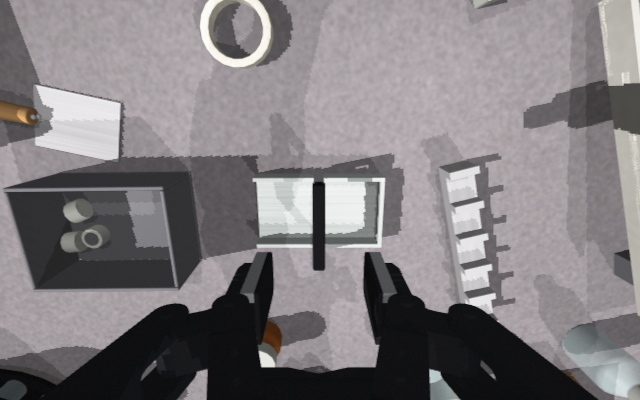

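```bash
python3 -c "
from h import *
print(r.hand_in())"
```

```text
the job is handed in; nothing more can be done
None
```

I placed the chock, laid out the vials and emptied the tray in the order asked, and handed the job in at about 50 s of robot time. The hand-in gave no verdict.

- **Chock:** it stands square across the board just below the middle. The wrist camera put its centre at x ≈ −29 mm after placing. The last scene-camera reading was about −33 mm, and that camera also read a few millimetres off the others elsewhere. I take the gap as camera error, but I did not re-measure it close up.
- **Vials:** four were present. All four lie crosswise in one row, touching each other and resting against the uphill face of the chock. None had rolled in the last pictures.
- **Caps and tray:** all three caps are in the tub, seen in both the scene and wrist views. The empty tray stands on the bench at the height it was picked up from, in its original place but turned about 88° with its open end towards the tub.
- **Everything else:** nothing else looked moved in the last pictures. The gripper was open and clear of everything at hand-in. The largest tool force I read was about 19 N, when the first vial touched the board.

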